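Load the charm trolley and roll it into its bay

ROBOT

A 6-joint arm with a two-finger parallel gripper is mounted at the origin on a cart in front of the work surface, level with it; the furniture and walls round the work are solid. World frame = base frame: x ahead of the robot, y to its left, z up, the work surface at z = 0. Lengths are in m, angles in degrees, forces in N, time in s.
With the tool pointing down it reaches from about 0.275 to 0.85 m from the base axis. Payload 19 kg.
Tool frame: the origin (TCP) lies midway between the tips of the shut fingers; the grasp point (between the pads) lies 19 mm behind it; z points along the fingers, y is the line along which they close (so a half turn about z gives the same grasp; the last joint's range is limited). The gripper opens to 85 mm and grips with 20 to 120 N. Pads are 22 mm wide; open, the fingers measure 114 mm over their backs; the gripper's body (76 mm by 85 mm) begins 54 mm behind the grasp point. The pads swing forward as they close: fully open they stand 13 mm farther back than shut.
Start: joints at [69.041, 8.623, 82.357, -0, 89.026, -7.678], TCP at [0.132, 0.56, 0.193] pointing down, gripper open.
Joint ranges: [-160.23, 160.23], [-39.13, 120.54], [6.94, 153.29], [-79.49, 259.48], [9.18, 160.14], [-161.06, 161.06]. Speed limits (degrees/s): [108.29, 108.29, 127.2, 172.46, 172.46, 172.46].

INTERFACE

Orientations are given as a 3x3 rotation matrix whose columns are the frame's x, y, z axes.
In Python, from plant import ctrl gives the robot as it stands.
- The arm moves only by the shell command python3 -m pendant 'ROWS' [FORCE]. ROWS is JSON, a list of rows, each a list of 3 entries, a list of its own where there are three numbers: the shift along the world's x, y, z in units of 60 mm (1.0 is 60 mm), then the turn, a rotation vector about the world's x, y, z in units of 10 degrees (1.0 is 10 degrees), then the finger opening in mm, from 0 to 85.4. In form: [[[tx, ty, tz], [rx, ry, rz], hand], ...]. A call has 1 to 20 rows; each row is the pose to reach, as a shift and turn from the pose commanded when the call began; what a row does not reach only later rows make up. A row lasts 1/8 s, in which the tool goes at most 62.5 mm and 10.7 degrees, less where a joint would pass 70% of its speed; a pose out of reach is approached as far as the arm can. A call with a gripper value outside its range is refused whole. The fingers move at their own pace and stop on an object; FORCE is the grip in N (left out, the last holds). Time passes only in rows, so rows that repeat a pose let the fingers close. It gives the time, the measured TCP pose, the force and the opening at its end, in the units of the state.
- ctrl.get_state(): the state, without advancing time (a new reading comes with each control period).
- ctrl.capture(name): name is "scene" or "top" or "wrist"; returns a dict with "pixels" (400x640x3 uint8, red, green, blue), "K" (3x3 intrinsics, pixels), "view" (4x4, takes a point from world to camera coordinates). Camera axes: x right, y down, z forward; pixel columns grow to the right and rows downward; lengths in m; the calibration is good to about 2 mm. A picture is of the moment at which its call begins. There is no depth.
- ctrl.job_done(): hands the job in, once; it reports no verdict.
The state is a dict: "t": time; "joints": joint angles; "qd": joint speeds; "joint_torque": joint torques, N m; "tcp_pos": TCP position; "orientation": TCP orientation; "contact_force": force on the tool from outside, world axes, zero at the start; "moment": the same for the moment, N m; "grip_width": finger opening in m.
Only numpy, scipy, OpenCV 4.12 (cv2) and the standard library are available. Lean on these libraries where they do the work, as an engineer would, in place of code of your own. Each camera call takes 0.05 s, during which the arm holds its last target. There are 200 camera calls.

TASK

Clear the beeswax block and the blue chalk out of the taped parking bay and lay both flat on the green cutting mat, side by side and wholly on it, and, before the trolley leaves its place, set every hat charm lying beside the bay flat on a platform of its own on the little trolley, centred so that no edge overhangs. Then take the trolley by its handle and push it gently straight ahead until both front castors trail straight behind their pivots, and only then steer it, always rolling on its wheels and never lifted, into the bay, facing the arrow's way, wholly inside the tape and square to it, its castors again trailing straight. Leave the tin and the spool alone.

Things in the scene. Friction and masses are not known exactly. Their poses are not given: they have to be found in the camera images.
- trolley: low wheeled wooden trolley, 0.7 kg; deck 220 x 76 mm (x, y), its top 38 mm up. Origin at table level under mid-deck; x forward, y left, z up. Two 22 mm wheels fixed straight under the back (axle 85 mm behind the origin), two swivel castors under the front. Rolls with about 0.2 N; resists sideways drag with a few N. Starts facing the robot's right (-y) within 0.15 rad
- handle (a point): middle of the trolley's black push bar: a level round bar 11 mm thick, 62 mm long across the trolley (along its y), 102 mm behind the trolley's origin, centre 90 mm above the table, on two steel uprights at its ends; it can be pinched from above, across the bar (fingers closing along the trolley's x). No play
- pad_1 (a point): centre of the top of the first (nearest the handle) of four grey round platforms (46 mm across, 6 mm thick, tops 44 mm above the table) in a row along the deck, 48 mm apart
- pad_2 (a point): centre of the top of the second of four grey round platforms (46 mm across, 6 mm thick, tops 44 mm above the table) in a row along the deck, 48 mm apart
- pad_3 (a point): centre of the top of the third of four grey round platforms (46 mm across, 6 mm thick, tops 44 mm above the table) in a row along the deck, 48 mm apart
- pad_4 (a point): centre of the top of the fourth (foremost) of four grey round platforms (46 mm across, 6 mm thick, tops 44 mm above the table) in a row along the deck, 48 mm apart
- castor_left_hub (a point): wheel centre of the front left swivel castor (red fork); turns freely all round, 12 mm off its swivel pivot, wheel 22 mm across. It trails straight when it lies right behind the pivot (12 mm towards the trolley's back); about 60 mm of straight rolling brings it there from any start
- castor_left_pivot (a point): swivel pivot of the front left castor, at the height of the wheel centre, fixed to the trolley 80 mm ahead of its origin and 24 mm to the left
- castor_right_hub (a point): wheel centre of the front right swivel castor (red fork); turns freely all round, 12 mm off its swivel pivot, wheel 22 mm across. It trails straight when it lies right behind the pivot (12 mm towards the trolley's back); about 60 mm of straight rolling brings it there from any start
- castor_right_pivot (a point): swivel pivot of the front right castor, at the height of the wheel centre, fixed to the trolley 80 mm ahead of its origin and 24 mm to the right
- bay: the parking bay: flat outline of yellow tape on the table, inside 244 x 100 mm (x, y), nothing to bump over; origin at its middle on the table; x points the way the trolley must face (arrow head; away from the trolley's start)
- cutting_mat: thin green cutting mat, fixed, 80 x 110 mm (x, y), 2 mm thick, on the table beside the trolley; origin at the middle of its underside
- wax_block_mid (a point): centre of the yellow-brown grooved beeswax block, 30 x 46 x 18 mm (x, y, z), 50 g, lying in the parking bay at the start
- chalk_mid (a point): centre of the pale blue tailor's chalk, 24 x 45 x 9 mm (x, y, z), 20 g, lying in the parking bay at the start
- white_charm_mid (a point): centre of the flat round white hat charm, 32 mm across, about 10 mm thick with a small flat brass ring on top, 14 g; z is up when it lies right. May be absent
- teal_charm_mid (a point): centre of the oval teal hat charm, 26 x 34 mm (x, y), about 10 mm thick with a small flat brass ring on top, 14 g; z is up when it lies right. May be absent
- brown_charm_mid (a point): centre of the dark brown hat charm with round ends, 22 x 36 mm (x, y), about 10 mm thick with a small flat brass ring on top, 14 g; z is up when it lies right. May be absent
- red_charm_mid (a point): centre of the red heart-shaped hat charm, 28 x 32 mm (x, y; widest across x, its point on the y axis), about 10 mm thick with a small flat brass ring on top, 14 g; z is up when it lies right. May be absent
- blue_charm_mid (a point): centre of the blue heart-shaped hat charm, 28 x 32 mm (x, y; widest across x, its point on the y axis), about 10 mm thick with a small flat brass ring on top, 14 g; z is up when it lies right. May be absent
- tin_mid (a point): centre of a round pale lidded tin, 62 mm across, 23 mm high: a bystander
- spool_mid (a point): centre of a wooden spool of sage-green thread, 52 x 58 x 30 mm: a bystander

How it is judged:
By the outcome, as a careful person would: the job done as asked, in the order asked, and still so for the second after the job is handed in, with the robot touching nothing.
Of white_charm, teal_charm, brown_charm, red_charm, blue_charm only 3 to 4 are there at a start; the rules pass over those that are not, and their reading is None.
At some moment in a run one of wax_block, tailor_chalk may be knocked a few centimetres aside while the robot is not near it.
Once in a run the grip may slacken for a moment while it holds something.
It also fails if it takes over 210 s, if anything falls off the work surface, if the arm or the gripper's body presses on something with over 40 N, if the wrist force passes 120 N, or if a joint passes its speed limit or range.

## Working session

There is one attempt and no reset: what is moved stays moved. The work goes in short steps, Python scripts to look and compute and a shell command to move; the robot and the scene stay as the last step left them, time stands still between calls to the robot, and variables do not carry over. Pictures are saved under pics/ and viewed, on a budget of 14 in all, crops included, one or two more only if the job needs it, and the job is handed in when it is done.

```bash
ls; mkdir -p pics
cat > h.py <<'E'
import numpy as np, cv2
from plant import ctrl
def cap(n,f=None):
    c=ctrl.capture(n)
    if f: cv2.imwrite('pics/'+f,c['pixels'][:,:,::-1])
    return c
def ray(c,u,v,z):
    K=np.array(c['K']);V=np.array(c['view']);R=V[:3,:3];t=V[:3,3]
    o=-R.T@t; d=R.T@np.linalg.inv(K)@np.array([u,v,1.]); return o+d*(z-o[2])/d[2]
def proj(c,p):
    K=np.array(c['K']);V=np.array(c['view']);q=K@(V[:3,:3]@np.array(p)+V[:3,3]);return q[:2]/q[2]
def st():
    s=ctrl.get_state();print({k:np.round(s[k],3).tolist() for k in('t','joints','tcp_pos','contact_force','grip_width')});return s
E
python3 - <<'E'
from h import *
a=cap('scene','s0.png');b=cap('top','t0.png')
for c in(a,b):print(np.round(c['K'],1).tolist(),np.round(c['view'],3).tolist())
s=st();print(s['orientation'])
E
```

```text
pics
[[419.9, 0.0, 313.1], [0.0, 419.9, 205.2], [0.0, 0.0, 1.0]] [[0.513, -0.858, 0.023, -0.199], [-0.405, -0.266, -0.875, 0.297], [0.757, 0.439, -0.484, 0.85], [0.0, 0.0, 0.0, 1.0]]
[[498.3, 0.0, 324.3], [0.0, 498.3, 189.6], [0.0, 0.0, 1.0]] [[-0.015, -1.0, -0.011, 0.089], [-0.996, 0.016, -0.093, 0.492], [0.093, 0.009, -0.996, 1.124], [0.0, 0.0, 0.0, 1.0]]
{'t': 0.1, 'joints': [69.04, 8.648, 82.388, -0.001, 89.026, -7.679], 'tcp_pos': [0.132, 0.559, 0.192], 'contact_force': [0.199, -0.134, -0.293], 'grip_width': 0.086}
[[-9.73252202e-01  2.29739004e-01 -3.75688647e-04]
 [ 2.29739272e-01  9.73251689e-01 -1.00795893e-03]
 [ 1.34072130e-04 -1.06730868e-03 -9.99999421e-01]]
```

View pics/t0.png

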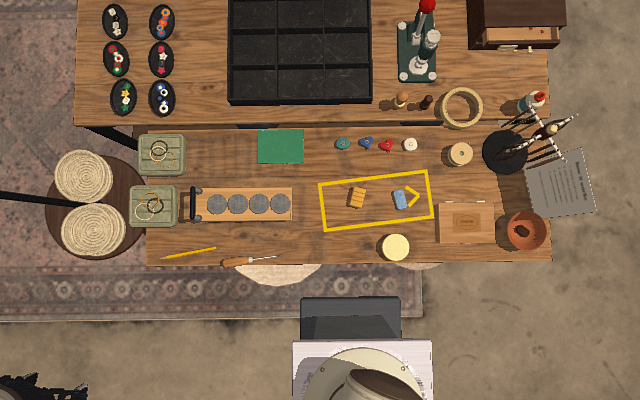

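View pics/s0.png

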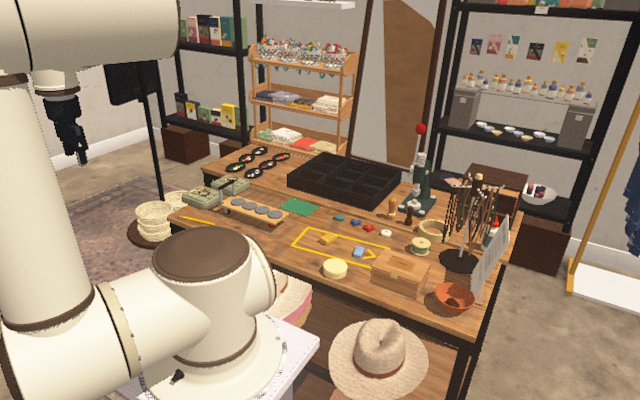

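Top view: the trolley is at (242,204) with its handle on the left at (195,204), and the bay is at (376,200). Wax is at (357,197), chalk at (401,199), the mat at (281,146). Four charms: teal (343,143), blue (366,143), red (387,145), white (410,145). No brown one is present. The scene view agrees.

```bash
cat >> h.py <<'E'
def blobs(c,lo,hi,z,box=None,amin=20):
    """HSV mask -> list of (area, world centre, minAreaRect world sides, axis angle of long side)"""
    im=c['pixels'];hsv=cv2.cvtColor(im,cv2.COLOR_RGB2HSV);m=cv2.inRange(hsv,lo,hi)
    if box:
        k=np.zeros_like(m);k[box[1]:box[3],box[0]:box[2]]=255;m&=k
    out=[]
    for q in cv2.findContours(m,cv2.RETR_EXTERNAL,cv2.CHAIN_APPROX_NONE)[0]:
        a=cv2.contourArea(q)
        if a<amin: continue
        w=np.array([ray(c,u,v,z)[:2] for u,v in q[:,0]],np.float32)*1000
        (cx,cy),(W,H),an=cv2.minAreaRect(w)
        if W<H: W,H,an=H,W,an+90
        out.append((a,[round(cx,1),round(cy,1)],[round(W,1),round(H,1)],round((an+90)%180-90,1),np.round(q[:,0].mean(0),1).tolist()))
    return sorted(out,key=lambda o:-o[0])[:6]
E
python3 - <<'E'
from h import *
c=cap('top')
im=c['pixels'];hsv=cv2.cvtColor(im,cv2.COLOR_RGB2HSV)
for n,p in dict(wax=(357,197),chalk=(399,199),mat=(281,146),teal=(341,144),blue=(365,143),red=(387,146),white=(410,146),pad=(216,205),tape=(320,195),deck=(290,192),bar=(193,205)).items(): print(n,hsv[p[1],p[0]])
t=(300,165,440,235); r=(325,130,425,160)
print('tape',blobs(c,(22,180,180),(32,255,255),0,t))
print('wax',blobs(c,(10,120,100),(22,255,255),.018,(340,180,375,215)))
print('chalk',blobs(c,(95,60,80),(125,255,255),.009,t))
print('mat',blobs(c,(60,80,40),(85,255,255),.002,(250,120,310,170)))
for n,l,h in(('teal',(82,80,40),(98,255,255)),('blue',(100,100,40),(130,255,255)),('red',(170,120,60),(180,255,255)),('white',(0,0,180),(180,60,255))):print(n,blobs(c,l,h,.01,r))
print('pads',blobs(c,(0,0,60),(180,45,190),.044,(200,185,300,222)))
print('bar',blobs(c,(0,0,0),(180,120,50),.09,(185,180,205,225)))
cv2.imwrite('pics/t1.png',cv2.resize(im[120:250,180:440],None,fx=3,fy=3,interpolation=cv2.INTER_CUBIC)[:,:,::-1])
E
```

```text
wax [ 18 182 223]
chalk [102  57 176]
mat [ 71 122 128]
teal [32 50 76]
blue [ 0 24 97]
red [ 12 176 168]
white [ 21  53 237]
pad [ 16  30 127]
tape [ 25 255 238]
deck [ 15 141 208]
bar [135  16  32]
tape [(5263.5, [468.8, -37.7], [258.7, 115.1], -83.7, [375.3, 200.2])]
wax [(1112.5, [475.3, 6.1], [78.9, 78.7], -1.0, [357.4, 197.7])]
chalk [(93.0, [469.8, -93.7], [43.3, 23.2], 12.4, [399.2, 199.0])]
mat [(1428.5, [599.9, 183.6], [106.7, 79.1], 89.8, [280.3, 146.1])]
teal [(99.5, [603.5, 37.1], [29.5, 24.4], -64.2, [342.7, 143.1])]
blue [(79.0, [607.8, -17.2], [25.6, 25.2], -27.5, [366.0, 141.9])]
red [(75.5, [599.8, -64.6], [26.1, 25.2], -23.0, [386.4, 144.6])]
white [(106.5, [598.4, -121.1], [28.5, 28.2], -1.0, [410.3, 144.0])]
pads [(278.5, [462.3, 229.8], [43.7, 42.3], 26.3, [258.7, 203.6]), (273.5, [463.0, 325.8], [42.8, 42.1], -45.4, [216.3, 203.8]), (272.5, [462.3, 277.2], [43.6, 41.3], 44.6, [237.6, 203.7]), (272.0, [461.3, 181.6], [43.0, 40.7], -0.5, [279.9, 203.4])]
bar [(107.5, [462.4, 367.0], [69.7, 10.9], 0.6, [192.3, 202.8])]
```

View pics/t1.png

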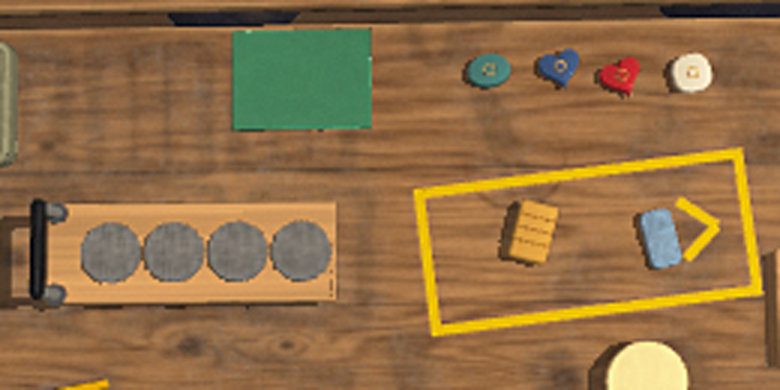

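Crop: the trolley faces right along −y. The bay is tilted about 6° and its arrow points right. All four charms show ring-up. Now moving over the wax.

```bash
python3 -m pendant '[[[5.7,-9.2,-0.7],[0,0,-0.3],60],[[5.7,-9.2,-0.7],[0,0,-0.3],60],[[5.7,-9.2,-0.7],[0,0,-0.3],60],[[5.7,-9.2,-0.7],[0,0,-0.3],60],[[5.7,-9.2,-0.7],[0,0,-0.3],60],[[5.7,-9.2,-0.7],[0,0,-0.3],60],[[5.7,-9.2,-0.7],[0,0,-0.3],60],[[5.7,-9.2,-0.7],[0,0,-0.3],60],[[5.7,-9.2,-0.7],[0,0,-0.3],60],[[5.7,-9.2,-0.7],[0,0,-0.3],60],[[5.7,-9.2,-0.7],[0,0,-0.3],60],[[5.7,-9.2,-0.7],[0,0,-0.3],60],[[5.7,-9.2,-0.7],[0,0,-0.3],60],[[5.7,-9.2,-0.7],[0,0,-0.3],60],[[5.7,-9.2,-0.7],[0,0,-0.3],60],[[5.7,-9.2,-0.7],[0,0,-0.3],60]]' 30
python3 - <<'E'
from h import *
c=cap('wrist','w1.png');print(np.round(c['K'],1).tolist(),np.round(c['view'],3).tolist());s=st();print(np.round(s['orientation'],3).tolist(),proj(c,s['tcp_pos']))
E
```

```text
t: 2.15
tcp_pos: [0.474, 0.008, 0.1508]
orientation: [[-0.96, 0.28, 0.0], [0.28, 0.96, -0.0], [-0.0, -0.0, -1.0]]
contact_force: [0.0, 1.0, -0.9]
grip_width: 0.0601
[[328.1, 0.0, 324.2], [0.0, 328.1, 201.0], [0.0, 0.0, 1.0]] [[0.279, 0.96, 0.0, -0.142], [0.926, -0.269, 0.266, -0.46], [0.255, -0.074, -0.964, 0.218], [0.0, 0.0, 0.0, 1.0]]
{'t': 2.2, 'joints': [-8.367, -2.479, 98.897, -0.006, 83.572, -82.115], 'tcp_pos': [0.474, 0.008, 0.151], 'contact_force': [-0.292, 0.012, -0.482], 'grip_width': 0.06}
[[-0.96, 0.28, 0.0], [0.28, 0.96, -0.0], [-0.0, -0.0, -1.0]] [321.2927591  228.99877237]
```

View pics/w1.png

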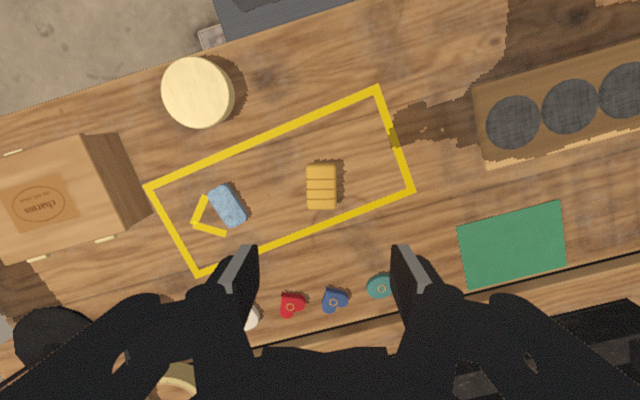

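The wrist view covers everything: wax (322,186), chalk (228,206), bay corners (147,187), (378,88), (413,190), (197,275), and the mat at (511,243). I'll measure from here.

Run:
```python
from h import *
c=cap('wrist')
print('wax',blobs(c,(17,110,120),(25,240,255),.018,(300,155,345,215)))
print('chalk',blobs(c,(95,50,60),(115,255,255),.009,(195,170,260,240)))
print('mat',blobs(c,(60,80,40),(85,255,255),.002,(440,180,600,300)))
print('tape',blobs(c,(22,200,150),(30,255,255),0,(130,70,425,290)))
for n,l,h in(('teal',(82,80,40),(98,255,255)),('blue',(105,100,40),(130,255,255)),('red',(170,120,60),(180,255,255))):print(n,blobs(c,l,h,.01,(250,260,400,330)))
print('pads',blobs(c,(0,0,20),(180,70,130),.044,(470,60,640,180),300))
```

```text
wax [(1368.5, [477.6, 4.8], [47.4, 30.3], -15.7, [321.0, 185.4])]
chalk []
mat [(6568.0, [603.1, 184.0], [108.9, 78.7], -90.0, [512.6, 244.3])]
tape [(1596.5, [417.0, -27.4], [244.6, 60.0], 82.9, [286.2, 133.5]), (1136.5, [498.3, 4.0], [181.8, 54.5], -83.2, [350.1, 207.4]), (605.5, [484.9, -151.9], [115.0, 31.6], 6.6, [173.5, 226.2]), (142.5, [493.4, -124.3], [34.0, 6.7], 55.9, [209.7, 229.0]), (139.5, [470.3, -127.1], [33.8, 6.8], -43.8, [198.7, 210.5])]
teal []
blue []
red [(110.5, [602.0, -65.1], [30.9, 24.3], -25.4, [291.6, 302.9])]
pads [(6447.0, [464.9, 221.3], [128.2, 44.9], 89.6, [567.8, 106.0])]
```

```bash
python3 -m pendant '[[[0.04,-0.05,-1],[0,0,0],60],[[0.04,-0.05,-1.8],[0,0,0],60],[[0.04,-0.05,-2.2],[0,0,0],60],[[0.04,-0.05,-2.4],[0,0,0],60],[[0.04,-0.05,-2.4],[0,0,0],60],[[0.04,-0.05,-2.4],[0,0,0],20],[[0.04,-0.05,-2.4],[0,0,0],20],[[0.04,-0.05,-2.4],[0,0,0],20],[[0.04,-0.05,-2.4],[0,0,0],20],[[0.04,-0.05,-2.4],[0,0,0],20],[[0.04,-0.05,-2.4],[0,0,0],20],[[0.04,-0.05,-1.8],[0,0,0],20],[[0.04,-0.05,-1],[0,0,0],20],[[0.04,-0.05,-0.8],[0,0,0],20],[[0.04,-0.05,-0.8],[0,0,0],20]]' 45
python3 - <<'E'
from h import *
c=cap('wrist','w2.png');cap('top','t2.png');s=st()
E
```

```text
t: 4.12
tcp_pos: [0.4767, 0.0046, 0.1029]
orientation: [[-0.96, 0.28, 0.001], [0.28, 0.96, -0.0], [-0.001, 0.0, -1.0]]
contact_force: [0.0, 0.3, -2.4]
grip_width: 0.0198
{'t': 4.225, 'joints': [-8.718, -0.294, 102.645, -0.005, 77.747, -82.437], 'tcp_pos': [0.476, 0.005, 0.101], 'contact_force': [0.024, 0.092, -0.772], 'grip_width': 0.021}
```

View pics/w2.png

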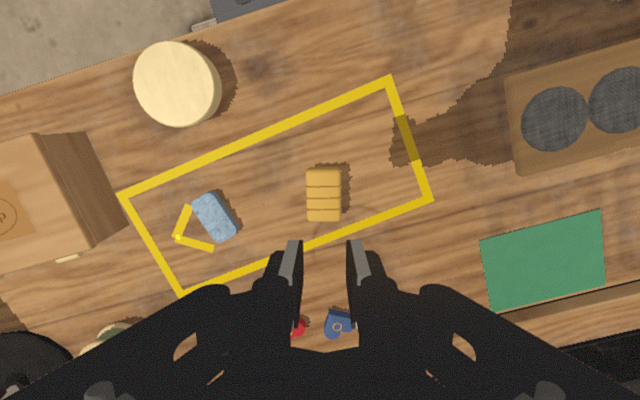

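The fingers closed above the wax, so the grasp missed; the wax is still at (323,195). I'll repeat it in stages and check the numbers.

```bash
python3 -m pendant '[[[0,0,0],[0,0,0],60],[[0,0,0],[0,0,0],60],[[0,0,-0.8],[0,0,0],60],[[0,0,-1.4],[0,0,0],60],[[0,0,-1.6],[0,0,0],60],[[0,0,-1.6],[0,0,0],60],[[0,0,-1.6],[0,0,0],60],[[0,0,-1.6],[0,0,0],60]]' 45
python3 -m pendant '[[[0,0,0],[0,0,0],20],[[0,0,0],[0,0,0],20],[[0,0,0],[0,0,0],20],[[0,0,0],[0,0,0],20],[[0,0,0],[0,0,0],20]]'
```

```text
t: 5.22
tcp_pos: [0.4772, 0.0045, 0.0078]
orientation: [[-0.96, 0.28, 0.002], [0.28, 0.96, -0.0], [-0.002, 0.0, -1.0]]
contact_force: [-0.5, 0.1, 0.2]
grip_width: 0.0597
t: 5.85
tcp_pos: [0.4765, 0.0046, 0.0067]
orientation: [[-0.96, 0.28, -0.0], [0.28, 0.96, -0.0], [0.0, -0.0, -1.0]]
contact_force: [0.7, -0.3, 0.5]
grip_width: 0.02
```

Run:
```python
from h import *
c=cap('wrist');d=cap('top');s=st();print(proj(c,s['tcp_pos']),proj(d,s['tcp_pos']))
a=cv2.resize(c['pixels'],None,fx=1,fy=1);b=cv2.resize(d['pixels'][120:250,280:440],None,fx=2.5,fy=2.5)
b=cv2.copyMakeBorder(b,0,400-b.shape[0],0,0,cv2.BORDER_CONSTANT) if b.shape[0]<400 else b[:400]
cv2.imwrite('pics/m3.png',cv2.resize(np.hstack([a[:, 160:560],b]),None,fx=1,fy=1)[:,:,::-1])
```

```text
{'t': 5.95, 'joints': [-8.72, 5.215, 108.91, -0.006, 65.878, -82.437], 'tcp_pos': [0.476, 0.005, 0.007], 'contact_force': [1.284, 0.444, 0.036], 'grip_width': 0.02}
[321.43904465 228.98585185] [357.42003024 196.80188313]
```

View pics/m3.png

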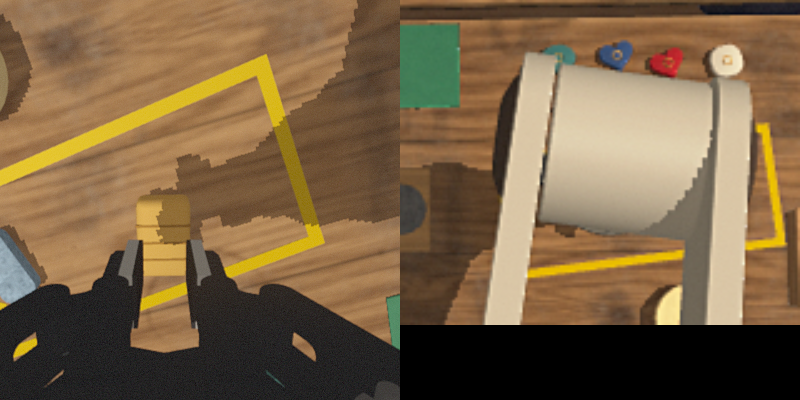

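The fingers straddle the wax without squeezing it: the reported opening of 20 is still wider than the block at the pads. I'll close fully.

```bash
python3 -m pendant '[[[0,0,0],[0,0,0],0],[[0,0,0],[0,0,0],0],[[0,0,0],[0,0,0],0],[[0,0,0],[0,0,0],0],[[0,0,0],[0,0,0],0]]'; python3 -m pendant '[[[0,0,0.5],[0,0,0],0],[[0,0,1],[0,0,0],0],[[0,0,1.5],[0,0,0],0],[[0,0,1.5],[0,0,0],0]]'
python3 - <<'E'
from h import *
c=cap('wrist','w4.png')
E
```

```text
t: 6.58
tcp_pos: [0.4765, 0.0046, 0.0067]
orientation: [[-0.96, 0.28, 0.0], [0.28, 0.96, -0.0], [-0.0, -0.0, -1.0]]
contact_force: [1.0, 0.3, -0.1]
grip_width: 0.0001
t: 7.08
tcp_pos: [0.4776, 0.0044, 0.0987]
orientation: [[-0.96, 0.28, 0.004], [0.28, 0.96, -0.001], [-0.004, 0.0, -1.0]]
contact_force: [0.2, -0.6, -0.5]
grip_width: -0.0001
```

View pics/w4.png

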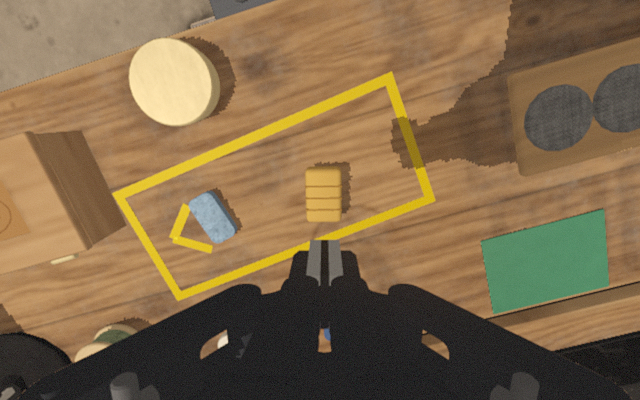

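The shut fingers met nothing at TCP z = 6.7 mm, although both cameras put the 18 mm block right there. So the real tips seem to sit well behind the reported TCP. I'll probe the bare table at y≈−40 to find the true tip height.

```bash
python3 -m pendant '[[[0,-0.75,0],[0,0,0],0],[[0,-0.75,-0.8],[0,0,0],0],[[0,-0.75,-1.4],[0,0,0],0],[[0,-0.75,-1.6],[0,0,0],0],[[0,-0.75,-1.6],[0,0,0],0]]'; python3 -m pendant '[[[0,0,-0.04],[0,0,0],0],[[0,0,-0.08],[0,0,0],0],[[0,0,-0.12],[0,0,0],0],[[0,0,-0.12],[0,0,0],0]]'; python3 -c "
from h import *
c=cap('wrist','w5.png')"
```

```text
t: 7.75
tcp_pos: [0.4762, -0.0403, 0.0004]
orientation: [[-0.96, 0.28, -0.001], [0.28, 0.96, 0.0], [0.001, -0.0, -1.0]]
contact_force: [0.1, -0.0, 1.2]
grip_width: -0.0001
t: 8.25
tcp_pos: [0.4765, -0.0404, -0.0065]
orientation: [[-0.96, 0.28, 0.0], [0.28, 0.96, -0.0], [-0.0, -0.0, -1.0]]
contact_force: [0.2, -0.0, -0.4]
grip_width: 0.0
```

View pics/w5.png

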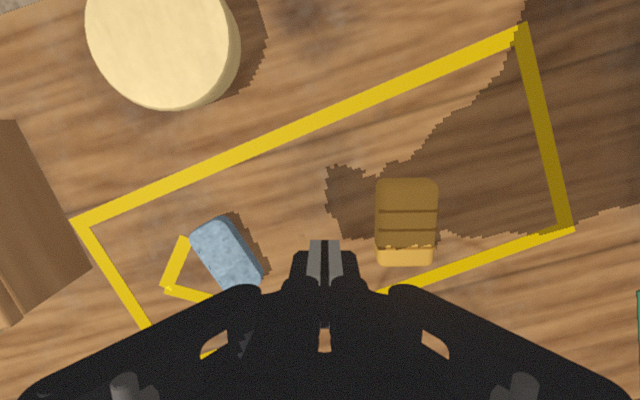

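The tips (322,242) are clearly still above the table and the shadow is apart. The tool is shorter than reported, so I'll keep probing.

```bash
for i in 1 2 3; do python3 -m pendant '[[[0,0,-0.05],[0,0,0],0],[[0,0,-0.1],[0,0,0],0],[[0,0,-0.1],[0,0,0],0]]' | egrep 'tcp|force'; done
```

```text
tcp_pos: [0.4763, -0.0404, -0.0129]
contact_force: [-0.8, 0.0, -0.8]
tcp_pos: [0.4763, -0.0404, -0.0188]
contact_force: [0.4, 0.2, -0.6]
tcp_pos: [0.4763, -0.0404, -0.0248]
contact_force: [-0.7, 0.1, -1.0]
```

```bash
for i in 1 2 3 4 5; do python3 -m pendant '[[[0,0,-0.03],[0,0,0],0],[[0,0,-0.05],[0,0,0],0],[[0,0,-0.05],[0,0,0],0]]' | egrep 'tcp|force'; done; python3 -c "
from h import *
d=cap('scene','s5.png');c=cap('wrist','w6.png');s=st();print(proj(d,s['tcp_pos']))"
```

```text
tcp_pos: [0.4765, -0.0404, -0.0276]
contact_force: [0.4, 1.0, -0.7]
tcp_pos: [0.4765, -0.0404, -0.0306]
contact_force: [0.3, 0.1, 0.6]
tcp_pos: [0.4764, -0.0404, -0.0336]
contact_force: [-0.6, -0.2, -0.9]
tcp_pos: [0.4764, -0.0404, -0.0367]
contact_force: [0.2, 0.4, -0.6]
tcp_pos: [0.4767, -0.0404, -0.0386]
contact_force: [-7.8, 0.3, 20.9]
{'t': 11.4, 'joints': [-14.08, 8.942, 110.94, -0.013, 60.096, -87.799], 'tcp_pos': [0.477, -0.04, -0.039], 'contact_force': [-8.265, 1.909, 20.469], 'grip_width': 0.0}
[340.73621172 256.61267063]
```

View pics/w6.png

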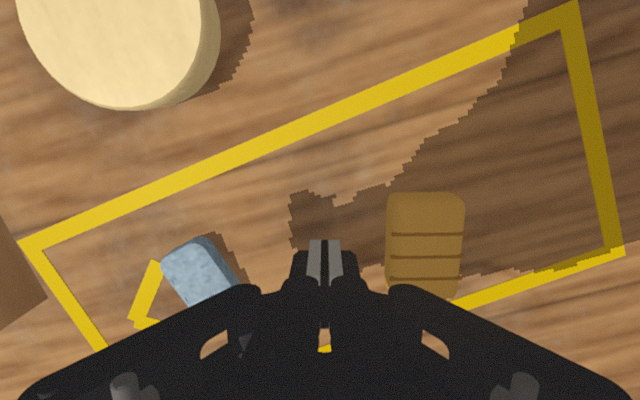

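Contact comes at a TCP reading of −37.5 mm, which matches the finger scale in the wrist picture. The real tips are therefore about 37 mm short of the stated TCP, and I'll use tip z = reading + 37 mm from here on. Retrying the wax.

```bash
python3 -m pendant '[[[0,0,1],[0,0,0],60],[[0,0.4,1.2],[0,0,0],60],[[0,0.75,1.2],[0,0,0],60],[[0,0.75,1.2],[0,0,0],60],[[0,0.75,0.6],[0,0,0],60],[[0,0.75,0.3],[0,0,0],60],[[0,0.75,0.08],[0,0,0],60],[[0,0.75,0.08],[0,0,0],60],[[0,0.75,0.08],[0,0,0],60]]' 45;python3 -m pendant '[[[0,0,0],[0,0,0],10],[[0,0,0],[0,0,0],10],[[0,0,0],[0,0,0],10],[[0,0,0],[0,0,0],10],[[0,0,0],[0,0,0],10]]'
```

```text
t: 12.52
tcp_pos: [0.4769, 0.0044, -0.0341]
orientation: [[-0.96, 0.28, 0.001], [0.28, 0.96, -0.0], [-0.001, -0.0, -1.0]]
contact_force: [-0.6, 0.0, -0.4]
grip_width: 0.0598
t: 13.15
tcp_pos: [0.4769, 0.0045, -0.034]
orientation: [[-0.96, 0.28, 0.001], [0.28, 0.96, -0.0], [-0.001, -0.0, -1.0]]
contact_force: [-2.1, -0.1, 7.3]
grip_width: 0.0288
```

```bash
python3 -m pendant '[[[0,0,0.3],[0,0,0],10],[[0,0,0.9],[0,0,0],10],[[0.4,0.6,1.5],[0,0,0.5],10],[[0.9,1.4,1.5],[0,0,1],10],[[1.4,2.2,1.5],[0,0,1.6],10],[[1.9,3,1.5],[0,0,1.6],10],[[2.07,3.42,1.5],[0,0,1.6],10],[[2.07,3.42,1.5],[0,0,1.6],10],[[2.07,3.42,1.5],[0,0,1.6],10]]';python3 -m pendant '[[[0,0,-0.6],[0,0,0],10],[[0,0,-1],[0,0,0],10],[[0,0,-1.3],[0,0,0],10],[[0,0,-1.43],[0,0,0],10],[[0,0,-1.44],[0,0,0],10],[[0,0,-1.44],[0,0,0],10]]'; python3 -c "
from h import *
c=cap('wrist','w7.png')"
```

```text
t: 14.28
tcp_pos: [0.6004, 0.2093, 0.0552]
orientation: [[-1.0, 0.005, -0.0], [0.005, 1.0, -0.0], [0.0, -0.0, -1.0]]
contact_force: [-0.7, -1.3, -0.2]
grip_width: 0.029
t: 15.02
tcp_pos: [0.6012, 0.2098, -0.0303]
orientation: [[-1.0, 0.005, 0.001], [0.005, 1.0, 0.0], [-0.001, 0.0, -1.0]]
contact_force: [0.1, -0.4, -0.3]
grip_width: 0.0288
```

View pics/w7.png

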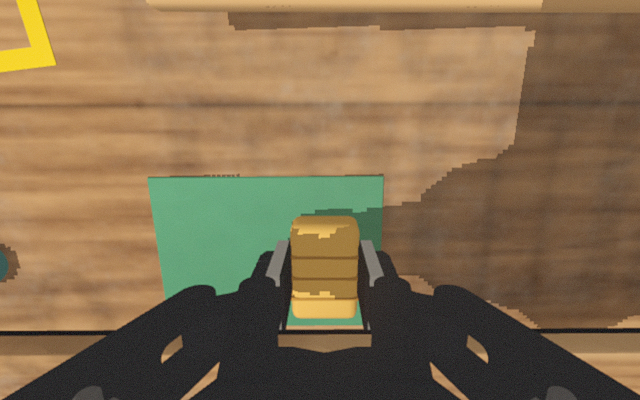

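The wax is held square and lies wholly over the mat. I'll release it and go to hover over the chalk.

```bash
python3 -m pendant '[[[0,0,-0.03],[0,0,0],10],[[0,0,-0.03],[0,0,0],10],[[0,0,-0.03],[0,0,0],30],[[0,0,-0.03],[0,0,0],45],[[0,0,-0.03],[0,0,0],45],[[0,0,-0.03],[0,0,0],45],[[0,0,0.6],[0,0,0],45],[[0,0,1.5],[0,0,0],45],[[-0.7,-1,2.2],[0,0,0],45],[[-1.5,-2.5,2.2],[0,0,0.6],45],[[-2.17,-4,2.2],[0,0,1.2],45],[[-2.17,-5.07,2.2],[0,0,1.2],45],[[-2.17,-5.07,2.2],[0,0,1.2],45],[[-2.17,-5.07,2.2],[0,0,1.2],45],[[-2.17,-5.07,2.2],[0,0,1.2],45]]'
python3 - <<'E'
from h import *
c=cap('wrist','w8.png');s=st()
q=c['pixels'];h=cv2.cvtColor(q,cv2.COLOR_RGB2HSV);print(h[190:240:10,300:340:10].tolist()[:3])
print('chalk',blobs(c,(95,45,60),(120,255,255),.009,(250,140,400,260)))
E
```

```text
t: 16.95
tcp_pos: [0.47, -0.0962, 0.1011]
orientation: [[-0.98, -0.2, 0.0], [-0.2, 0.98, -0.0], [-0.0, -0.001, -1.0]]
contact_force: [-0.2, -0.2, -1.6]
grip_width: 0.0449
{'t': 17.0, 'joints': [-20.637, 0.114, 102.286, 0.001, 77.582, -122.244], 'tcp_pos': [0.47, -0.095, 0.101], 'contact_force': [-0.418, 0.506, -0.078], 'grip_width': 0.045}
[[[14, 120, 142], [102, 29, 174], [100, 39, 177], [99, 37, 167]], [[13, 116, 139], [173, 7, 152], [99, 37, 187], [100, 37, 171]], [[14, 108, 167], [10, 56, 170], [99, 37, 177], [103, 37, 165]]]
chalk []
```

Run:
```python
from h import *
c=cap('wrist')
print('chalk',blobs(c,(90,20,60),(120,255,255),.009,(250,140,400,230)))
d=cap('top');print(blobs(d,(60,80,40),(85,255,255),.002,(250,120,310,170)),blobs(d,(17,110,120),(25,240,255),.02,(250,120,310,170)))
```

```text
chalk [(1278.5, [472.7, -94.7], [44.4, 23.3], 12.2, [322.5, 192.8])]
[(1427.5, [600.0, 183.6], [106.7, 79.1], 89.8, [280.3, 146.1])] [(205.0, [600.0, 211.1], [42.8, 28.1], -0.3, [267.9, 145.0])]
```

```bash
python3 -m pendant '[[[0.02,0,-0.8],[0,0,0],45],[[0.02,0,-1.5],[0,0,0],45],[[0.02,0,-2],[0,0,0],45],[[0.02,0,-2.26],[0,0,0],45],[[0.02,0,-2.26],[0,0,0],45],[[0.02,0,-2.26],[0,0,0],45],[[0.02,0,-2.26],[0,0,0],5],[[0.02,0,-2.26],[0,0,0],5],[[0.02,0,-2.26],[0,0,0],5],[[0.02,0,-2.26],[0,0,0],5],[[0.02,0,-2.26],[0,0,0],5]]' 40; python3 -m pendant '[[[0,0,0.3],[0,0,0],5],[[0,0,0.9],[0,0,0],5],[[0,0,1.5],[0,0,0],5],[[0,0,1.5],[0,0,0],5]]'
```

```text
t: 18.48
tcp_pos: [0.4723, -0.0946, -0.0336]
orientation: [[-0.979, -0.203, 0.002], [-0.203, 0.979, -0.001], [-0.001, -0.001, -1.0]]
contact_force: [-2.1, 0.8, 9.6]
grip_width: 0.0222
t: 18.98
tcp_pos: [0.4733, -0.095, 0.0583]
orientation: [[-0.979, -0.203, 0.005], [-0.203, 0.979, -0.002], [-0.004, -0.003, -1.0]]
contact_force: [0.4, 0.1, -1.2]
grip_width: 0.0223
```

```bash
python3 -m pendant '[[[0.6,1,0],[0,0,-0.3],5],[[1.2,2,0],[0,0,-0.7],5],[[1.8,3,0],[0,0,-1.17],5],[[2.15,3.9,0],[0,0,-1.17],5],[[2.15,4.2,0],[0,0,-1.17],5],[[2.15,4.2,0],[0,0,-1.17],5],[[2.15,4.2,-0.7],[0,0,-1.17],5],[[2.15,4.2,-1.2],[0,0,-1.17],5],[[2.15,4.2,-1.4],[0,0,-1.17],5],[[2.15,4.2,-1.45],[0,0,-1.17],5],[[2.15,4.2,-1.45],[0,0,-1.17],5],[[2.15,4.2,-1.45],[0,0,-1.17],5]]'; python3 -m pendant '[[[0,0,0],[0,0,0],28],[[0,0,0],[0,0,0],34],[[0,0,0],[0,0,0],34],[[0,0,0],[0,0,0],34],[[0,0,0.6],[0,0,0],34],[[0,0,1.5],[0,0,0],34],[[0,-0.8,2.2],[0,0,0],45],[[0,-1.8,2.2],[0,0,0],45],[[-0.02,-2.4,2.2],[0,0,0],45],[[-0.02,-2.4,2.2],[0,0,0],45],[[-0.02,-2.4,2.2],[0,0,0],45],[[-0.02,-2.4,2.2],[0,0,0],45]]'
python3 - <<'E'
from h import *
d=cap('top','t9.png');c=cap('wrist','w9.png');st()
print(blobs(d,(90,25,60),(120,255,255),.011,(250,120,310,170)),blobs(d,(17,110,120),(25,240,255),.02,(250,120,310,170)))
h=cv2.cvtColor(c['pixels'],cv2.COLOR_RGB2HSV)
B=(100,140,560,270)
for n,l,hh in(('teal',(85,70,30),(97,255,255)),('blue',(105,100,30),(125,255,255)),('red',(170,120,50),(180,255,255)),('white',(0,0,190),(180,70,255))):print(n,blobs(c,l,hh,.01,B,200))
a=d['pixels'][110:260,180:440]
a=cv2.resize(a,(640,369));cv2.imwrite('pics/m9.png',cv2.resize(np.vstack([c['pixels'][60:270],a]),None,fx=1,fy=1)[:,:,::-1])
E
```

```text
t: 20.48
tcp_pos: [0.6012, 0.1574, -0.0309]
orientation: [[-1.0, -0.0, 0.001], [-0.0, 1.0, 0.0], [-0.001, 0.0, -1.0]]
contact_force: [-0.0, -0.4, -0.1]
grip_width: 0.0217
t: 21.98
tcp_pos: [0.5995, 0.0146, 0.1002]
orientation: [[-1.0, -0.001, -0.0], [-0.001, 1.0, 0.0], [0.0, 0.0, -1.0]]
contact_force: [-0.4, -0.6, -0.5]
grip_width: 0.0453
{'t': 22.075, 'joints': [-5.974, 14.202, 86.532, -0.002, 79.273, -96.065], 'tcp_pos': [0.6, 0.014, 0.1], 'contact_force': [-0.228, 0.065, -0.359], 'grip_width': 0.045}
[(160.0, [598.4, 159.3], [42.9, 21.2], -0.6, [290.5, 146.0])] [(20.0, [585.7, 208.8], [18.7, 9.4], 89.0, [269.0, 151.2])]
teal []
blue []
red [(676.5, [603.4, -65.1], [28.7, 27.0], -24.0, [229.3, 191.8])]
white [(961.5, [602.4, -122.7], [30.3, 29.5], 15.3, [162.1, 194.6])]
```

View pics/m9.png

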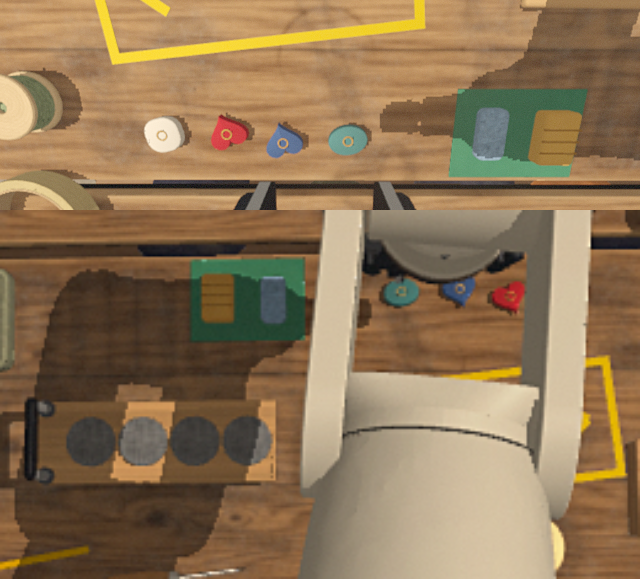

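Wax and chalk lie flat, side by side, inside the mat. The charms are at wrist-picture pixels teal (348,200), blue (284,203), red (228,194), white (165,195). Next I need the heart orientations.

```bash
cat >> h.py <<'E'
def charm(c,seed,r=32,z=.008,lo=None,hi=None):
    im=c['pixels'];hsv=cv2.cvtColor(im,cv2.COLOR_RGB2HSV);m=cv2.inRange(hsv,lo,hi)
    k=np.zeros_like(m);cv2.circle(k,seed,r,255,-1);m&=k
    qs=cv2.findContours(m,cv2.RETR_EXTERNAL,cv2.CHAIN_APPROX_NONE)[0];q=cv2.convexHull(np.vstack([x for x in qs if cv2.contourArea(x)>15]))
    w=np.array([ray(c,u,v,z)[:2] for u,v in q[:,0]],np.float32)*1000
    M=cv2.moments(w.reshape(-1,1,2));ce=np.array([M['m10'],M['m01']])/M['m00']
    (cx,cy),(W,H),an=cv2.minAreaRect(w);d=w-ce;f=w[np.argmax((d**2).sum(1))]
    v=np.array([M['mu20']-M['mu02'],2*M['mu11']]);pa=np.degrees(np.arctan2(v[1],v[0]))/2
    ang=np.degrees(np.arctan2(*(f-ce)[::-1]))
    p=np.array([np.cos(np.radians(ang)),np.sin(np.radians(ang))]);t=d@p;n=d@np.array([-p[1],p[0]])
    print('cen',ce.round(1),'rect',round(cx,1),round(cy,1),round(W,1),round(H,1),round(an,1),'far ang',round(float(ang),1),'prinaxis',round(float(pa),1),'along',t.min().round(1),t.max().round(1),'across',n.min().round(1),n.max().round(1))
CH=dict(teal=((80,60,30),(100,255,255)),blue=((102,80,30),(130,255,255)),red=((165,110,40),(180,255,255)),white=((0,0,180),(180,80,255)))
E
python3 - <<'E'
from h import *
c=cap('wrist');h=cv2.cvtColor(c['pixels'],cv2.COLOR_RGB2HSV)
print(h[195,335],h[207,358],h[205,270],h[195,215],h[205,170])
for n,s in dict(teal=(348,200),blue=(284,203),red=(228,194),white=(165,195)).items():
    try: print(n);charm(c,s,lo=CH[n][0],hi=CH[n][1])
    except Exception as e: print(e)
E
```

```text
[ 83  73 168] [ 81  69 152] [108  93 162] [179 175 219] [ 18  39 243]
teal
cen [607.1  36. ] rect 607.0 36.1 24.2 32.0 0.1 far ang -76.4 prinaxis -85.4 along -16.0 16.3 across -13.0 12.9
blue
cen [609.7 -19.4] rect 611.9 -18.6 26.2 28.1 60.0 far ang -168.9 prinaxis -65.8 along -11.1 16.7 across -15.5 15.7
red
cen [601.5 -66.6] rect 604.0 -65.8 26.9 28.5 64.5 far ang -42.9 prinaxis -61.5 along -14.3 16.9 across -14.5 13.3
white
cen [ 602.9 -123.5] rect 603.0 -123.6 30.4 30.4 18.1 far ang -32.7 prinaxis -8.3 along -16.0 16.4 across -16.0 16.0
```

Run:
```python
import cv2
a=cv2.imread('pics/w9.png')[170:235,130:380]
cv2.imwrite('pics/c9.png',cv2.resize(a,None,fx=3.2,fy=3.2,interpolation=cv2.INTER_CUBIC))
```

```text
(no output)
```

View pics/c9.png

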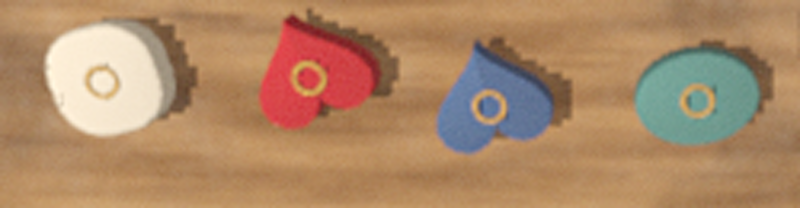

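Blue heart: its point is towards −x at about −168°. Red is about −163°. Teal is long along y. I'll get the ring centres by ray casting.

Run:
```python
from h import *
c=cap('wrist')
for n,u,v in(('teal',347.8,201.6),('blue',282.8,203.4),('red',226.6,194.4),('white',161.9,195.9)):print(n,(ray(c,u,v,.0105)[:2]*1000-[1.5,0]).round(1))
```

```text
teal [606.6  36.1]
blue [608.3 -19.7]
red [600.4 -67.3]
white [ 601.8 -122.7]
```

```bash
python3 -m pendant '[[[0.03,-1,0],[0,0,-1],45],[[0.03,-2,0],[0,0,-2],45],[[0.03,-2.36,0],[0,0,-3],45],[[0.03,-2.36,0],[0,0,-4],45],[[0.03,-2.36,0],[0,0,-5],45],[[0.03,-2.36,0],[0,0,-6],45],[[0.03,-2.36,0],[0,0,-7],45],[[0.03,-2.36,0],[0,0,-8],45],[[0.03,-2.36,0],[0,0,-9],45],[[0.03,-2.36,0],[0,0,-9],45],[[0.03,-2.36,-0.8],[0,0,-9],45],[[0.03,-2.36,-1.5],[0,0,-9],45],[[0.03,-2.36,-2.0],[0,0,-9],45],[[0.03,-2.36,-2.24],[0,0,-9],45],[[0.03,-2.36,-2.24],[0,0,-9],45],[[0.03,-2.36,-2.24],[0,0,-9],45]]' 35; python3 -m pendant '[[[0,0,0],[0,0,0],8],[[0,0,0],[0,0,0],8],[[0,0,0],[0,0,0],8],[[0,0,0],[0,0,0],8],[[0,0,0],[0,0,0],8],[[0,0,0.4],[0,0,0],8],[[0,0,1.2],[0,0,0],8],[[0,0,2],[0,0,0],8],[[0,0,2.3],[0,0,0],8],[[0,0,2.3],[0,0,0],8]]'
```

```text
t: 24.18
tcp_pos: [0.6021, -0.1282, -0.0327]
orientation: [[-0.001, 1.0, 0.002], [1.0, 0.001, -0.001], [-0.001, 0.002, -1.0]]
contact_force: [-0.5, 0.2, -0.1]
grip_width: 0.0454
t: 25.42
tcp_pos: [0.6018, -0.1282, 0.1051]
orientation: [[-0.001, 1.0, 0.002], [1.0, 0.001, -0.001], [-0.001, 0.002, -1.0]]
contact_force: [-0.1, -0.2, -2.0]
grip_width: 0.0294
```

```bash
python3 -m pendant '[[[-0.3,0.8,0],[0,0,0],8],[[-0.6,1.7,0],[0,0,0],8],[[-0.9,2.6,0],[0,0,0],8],[[-1.2,3.5,0],[0,0,0],8],[[-1.5,4.4,0],[0,0,0],8],[[-1.8,5.3,0],[0,0,0],8],[[-2.1,6.2,0],[0,0,0],8],[[-2.3,7,0],[0,0,0],8],[[-2.3,7.46,0],[0,0,0],8],[[-2.3,7.46,0],[0,0,0],8],[[-2.3,7.46,0],[0,0,0],8],[[-2.3,7.46,-0.7],[0,0,0],8],[[-2.3,7.46,-1.2],[0,0,0],8],[[-2.3,7.46,-1.45],[0,0,0],8],[[-2.3,7.46,-1.52],[0,0,0],8],[[-2.3,7.46,-1.54],[0,0,0],8],[[-2.3,7.46,-1.54],[0,0,0],8]]'
python3 - <<'E'
from h import *
c=cap('wrist','w12.png')
E
```

```text
t: 27.55
tcp_pos: [0.4638, 0.3197, 0.0124]
orientation: [[-0.0, 1.0, 0.001], [1.0, 0.0, 0.001], [0.001, 0.001, -1.0]]
contact_force: [-0.3, 0.4, 0.0]
grip_width: 0.0294
```

View pics/w12.png

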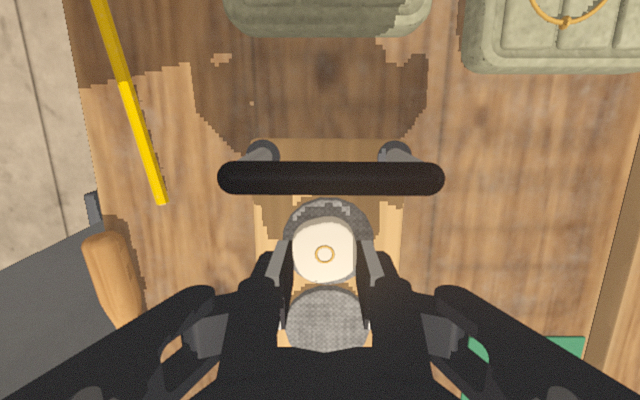

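The white charm is over pad_1 with the ring at (324,254), clear of the black bar at (330,178). Checking its centring.

Run:
```python
from h import *
c=cap('wrist')
print(ray(c,328,198,.044),ray(c,325,218,.055),ray(c,324,254,.0555),ray(c,284,242,.044),ray(c,373,242,.044),'bar',ray(c,330,178,.09))
```

```text
[0.46611677 0.34866009 0.044     ] [0.46467252 0.34236301 0.055     ] [0.46423633 0.32520154 0.0555    ] [0.44462538 0.32633264 0.044     ] [0.4882721  0.32634681 0.044     ] bar [0.46613575 0.36750108 0.09      ]
```

```bash
python3 -m pendant '[[[0.02,0,-0.02],[0,0,0],8],[[0.02,0,-0.03],[0,0,0],8],[[0.02,0,-0.03],[0,0,0],25],[[0.02,0,-0.03],[0,0,0],45],[[0.02,0,-0.03],[0,0,0],45],[[0.02,0,-0.03],[0,0,0],45],[[0.02,0,0.7],[0,0,0],45],[[0.02,0,1.5],[0,0,0],45],[[0.5,-1,1.5],[0,0,0.2],45],[[1,-2,1.5],[0,0,0.46],45],[[1.5,-3,1.5],[0,0,0.46],45],[[2,-4,1.5],[0,0,0.46],45],[[2.36,-4.73,1.5],[0,0,0.46],45],[[2.36,-4.73,1.5],[0,0,0.46],45],[[2.36,-4.73,1.5],[0,0,0.46],45]]'; python3 -m pendant '[[[0,0,-0.8],[0,0,0],45],[[0,0,-1.5],[0,0,0],45],[[0,0,-2.1],[0,0,0],45],[[0,0,-2.26],[0,0,0],45],[[0,0,-2.26],[0,0,0],45],[[0,0,-2.26],[0,0,0],45],[[0,0,-2.26],[0,0,0],8],[[0,0,-2.26],[0,0,0],8],[[0,0,-2.26],[0,0,0],8],[[0,0,-2.26],[0,0,0],8],[[0,0,-2.26],[0,0,0],8]]'; python3 -m pendant '[[[0,0,0.4],[0,0,0],8],[[0,0,1.2],[0,0,0],8],[[0,0,2],[0,0,0],8],[[0,0,2.3],[0,0,0],8],[[0,0,2.3],[0,0,0],8]]'
```

```text
t: 29.52
tcp_pos: [0.6047, 0.0357, 0.1011]
orientation: [[-0.08, 0.997, -0.001], [0.997, 0.08, 0.0], [0.0, -0.001, -1.0]]
contact_force: [-0.0, 0.7, -0.3]
grip_width: 0.0448
t: 30.9
tcp_pos: [0.6057, 0.0358, -0.0327]
orientation: [[-0.08, 0.997, 0.002], [0.997, 0.08, 0.0], [-0.0, 0.002, -1.0]]
contact_force: [-1.3, 1.7, 7.5]
grip_width: 0.0229
t: 31.52
tcp_pos: [0.6054, 0.0357, 0.1049]
orientation: [[-0.08, 0.997, 0.002], [0.997, 0.08, -0.0], [-0.0, 0.002, -1.0]]
contact_force: [0.5, 1.0, -0.5]
grip_width: 0.0228
```

```bash
python3 -m pendant '[[[-0.6,1,0],[0,0,0],8],[[-1.2,2,0],[0,0,0],8],[[-1.8,3,0],[0,0,0],8],[[-2.2,3.8,0],[0,0,0],8],[[-2.35,4.02,0],[0,0,0],8],[[-2.35,4.02,0],[0,0,0],8],[[-2.35,4.02,0],[0,0,0],8],[[-2.35,4.02,-0.7],[0,0,0],8],[[-2.35,4.02,-1.2],[0,0,0],8],[[-2.35,4.02,-1.45],[0,0,0],8],[[-2.35,4.02,-1.54],[0,0,0],8],[[-2.35,4.02,-1.56],[0,0,0],8],[[-2.35,4.02,-1.56],[0,0,0],8]]'; python3 -m pendant '[[[0,0,0],[0,0,0],20],[[0,0,0],[0,0,0],40],[[0,0,0],[0,0,0],45],[[0,0,0],[0,0,0],45],[[0,0,0.7],[0,0,0],45],[[0,0,1.5],[0,0,0],45],[[0.5,-1,1.5],[0,0,1],45],[[1,-2,1.5],[0,0,2],45],[[1.5,-3,1.5],[0,0,3],45],[[2,-4,1.5],[0,0,4],45],[[2.43,-4.95,1.5],[0,0,5],45],[[2.43,-4.95,1.5],[0,0,6],45],[[2.43,-4.95,1.5],[0,0,7],45],[[2.43,-4.95,1.5],[0,0,8],45],[[2.43,-4.95,1.5],[0,0,9],45],[[2.43,-4.95,1.5],[0,0,9.7],45],[[2.43,-4.95,1.5],[0,0,9.7],45],[[2.43,-4.95,1.5],[0,0,9.7],45]]'
python3 - <<'E'
from h import *
c=cap('wrist','w13.png');d=cap('top');s=st()
charm(c,tuple(int(x) for x in proj(c,[.608,-.020,.008])),40,lo=CH['blue'][0],hi=CH['blue'][1])
q=c['pixels'];B=(200,100,440,250)
# brass rings
print(blobs(d,(82,60,30),(98,255,255),.05,(190,180,305,225)),blobs(d,(0,0,200),(40,60,255),.05,(190,180,305,225)),blobs(d,(0,0,50),(180,45,195),.044,(200,185,300,222)))
E
```

```text
t: 33.15
tcp_pos: [0.4645, 0.2771, 0.0111]
orientation: [[-0.08, 0.997, 0.001], [0.997, 0.08, 0.0], [0.0, 0.001, -1.0]]
contact_force: [0.2, -0.2, 1.6]
grip_width: 0.0229
t: 35.4
tcp_pos: [0.6097, -0.02, 0.1002]
orientation: [[-0.98, -0.199, -0.0], [-0.199, 0.98, -0.0], [0.0, -0.0, -1.0]]
contact_force: [-0.6, 0.5, 0.6]
grip_width: 0.0453
{'t': 35.5, 'joints': [-9.109, 15.385, 85.044, -0.006, 79.574, -110.615], 'tcp_pos': [0.61, -0.02, 0.1], 'contact_force': [-0.286, 0.299, 0.195], 'grip_width': 0.045}
cen [609.9 -19.6] rect 612.6 -18.8 26.9 26.9 58.8 far ang 76.0 prinaxis -73.6 along -12.8 16.3 across -13.9 14.3
[(115.0, [462.4, 277.7], [31.6, 24.8], 89.1, [237.1, 203.6])] [] [(272.0, [463.6, 326.4], [43.1, 40.8], 0.2, [216.0, 203.6]), (271.5, [464.3, 231.4], [43.0, 40.7], -0.3, [258.2, 202.8]), (269.5, [463.4, 278.3], [43.6, 41.3], 44.6, [237.2, 203.2]), (268.5, [464.7, 182.7], [43.0, 40.7], 89.1, [279.6, 202.2])]
```

```bash
python3 -m pendant '[[[0,0,-0.8],[0,0,0],45],[[0,0,-1.5],[0,0,0],45],[[0,0,-2.1],[0,0,0],45],[[0,0,-2.23],[0,0,0],45],[[0,0,-2.23],[0,0,0],45],[[0,0,-2.23],[0,0,0],45],[[0,0,-2.23],[0,0,0],8],[[0,0,-2.23],[0,0,0],8],[[0,0,-2.23],[0,0,0],8],[[0,0,-2.23],[0,0,0],8],[[0,0,-2.23],[0,0,0],8]]'; python3 -m pendant '[[[0,0,0.4],[0,0,0],8],[[0,0,1.2],[0,0,0],8],[[0,0,2],[0,0,0],8],[[0,0,2.3],[0,0,0],8],[[-0.4,0.6,2.3],[0,0,-1],8],[[-0.8,1.2,2.3],[0,0,-2],8],[[-1.2,1.8,2.3],[0,0,-3],8],[[-1.6,2.4,2.3],[0,0,-4],8],[[-1.9,3,2.3],[0,0,-5],8],[[-2.2,3.6,2.3],[0,0,-6],8],[[-2.41,4.15,2.3],[0,0,-7],8],[[-2.41,4.15,2.3],[0,0,-8],8],[[-2.41,4.15,2.3],[0,0,-9],8],[[-2.41,4.15,2.3],[0,0,-10.1],8],[[-2.41,4.15,2.3],[0,0,-10.1],8],[[-2.41,4.15,2.3],[0,0,-10.1],8]]'
python3 - <<'E'
from h import *
c=cap('wrist','w14.png');s=st();print(proj(c,np.array(s['tcp_pos'])+[0,0,.04]))
B=(250,190,400,330)
print(blobs(c,CH['blue'][0],CH['blue'][1],s['tcp_pos'][2]+.044,B,100))
E
```

```text
t: 36.88
tcp_pos: [0.6105, -0.0201, -0.032]
orientation: [[-0.98, -0.201, 0.002], [-0.201, 0.98, -0.0], [-0.002, -0.001, -1.0]]
contact_force: [-2.0, 0.7, 8.6]
grip_width: 0.0284
t: 38.88
tcp_pos: [0.465, 0.2289, 0.1044]
orientation: [[-0.015, 1.0, -0.0], [1.0, 0.015, -0.0], [-0.0, -0.0, -1.0]]
contact_force: [0.2, -0.6, -0.6]
grip_width: 0.0281
{'t': 38.925, 'joints': [17.689, 4.593, 97.209, 0.004, 78.209, 16.855], 'tcp_pos': [0.465, 0.229, 0.104], 'contact_force': [-0.332, 0.409, -1.303], 'grip_width': 0.028}
[322.81158871 261.74924791]
[(1800.5, [465.3, 230.9], [28.0, 26.6], -40.8, [323.8, 256.3])]
```

```bash
python3 -m pendant '[[[0,0,-0.7],[0,0,0],8],[[0,0,-1.2],[0,0,0],8],[[0,0,-1.45],[0,0,0],8],[[0,0,-1.52],[0,0,0],8],[[0,0,-1.54],[0,0,0],8],[[0,0,-1.54],[0,0,0],8]]'; python3 -m pendant '[[[0,0,0],[0,0,0],28],[[0,0,0],[0,0,0],45],[[0,0,0],[0,0,0],45],[[0,0,0],[0,0,0],45],[[0,0,0.7],[0,0,0],45],[[0,0,1.5],[0,0,0],45],[[0.5,-1,1.5],[0,0,1],45],[[1,-2,1.5],[0,0,2],45],[[1.5,-3,1.5],[0,0,3],45],[[2,-4,1.5],[0,0,4],45],[[2.29,-4.94,1.5],[0,0,5],45],[[2.29,-4.94,1.5],[0,0,6],45],[[2.29,-4.94,1.5],[0,0,7],45],[[2.29,-4.94,1.5],[0,0,8],45],[[2.29,-4.94,1.5],[0,0,9],45],[[2.29,-4.94,1.5],[0,0,10],45],[[2.29,-4.94,1.5],[0,0,10.6],45],[[2.29,-4.94,1.5],[0,0,10.6],45],[[2.29,-4.94,1.5],[0,0,10.6],45]]'
python3 - <<'E'
from h import *
c=cap('wrist','w15.png');d=cap('top','t15.png');s=st()
charm(c,tuple(int(x) for x in proj(c,[.602,-.067,.008])),40,lo=CH['red'][0],hi=CH['red'][1])
print(blobs(d,(102,60,30),(130,255,255),.05,(190,180,305,225)),blobs(d,(0,0,50),(180,45,195),.044,(200,185,300,222)))
cv2.imwrite('pics/m15.png',cv2.resize(np.hstack([c['pixels'][140:250,230:410],d['pixels'][150:260,185:305]]),None,fx=2.6,fy=2.6,interpolation=cv2.INTER_CUBIC)[:,:,::-1])
E
```

```text
t: 39.67
tcp_pos: [0.4656, 0.2291, 0.0129]
orientation: [[-0.011, 1.0, 0.001], [1.0, 0.011, 0.0], [0.0, 0.001, -1.0]]
contact_force: [0.2, -0.5, 0.7]
grip_width: 0.0278
t: 42.05
tcp_pos: [0.6025, -0.0674, 0.102]
orientation: [[-0.959, -0.283, -0.0], [-0.283, 0.959, -0.0], [0.0, -0.0, -1.0]]
contact_force: [-0.6, -0.2, 0.2]
grip_width: 0.0454
{'t': 42.15, 'joints': [-13.659, 14.882, 85.459, -0.005, 79.657, -120.178], 'tcp_pos': [0.603, -0.067, 0.102], 'contact_force': [-0.598, 0.087, 0.31], 'grip_width': 0.045}Traceback (most recent call last):
  File "<stdin>", line 3, in <module>
  File "h.py", line 31, in charm
    qs=cv2.findContours(m,cv2.RETR_EXTERNAL,cv2.CHAIN_APPROX_NONE)[0];q=cv2.convexHull(np.vstack([x for x in qs if cv2.contourArea(x)>15]))
                                                                                       ~~~~~~~~~^^^^^^^^^^^^^^^^^^^^^^^^^^^^^^^^^^^^^^^^^^
    return _nx.concatenate(arrs, 0, dtype=dtype, casting=casting)
           ~~~~~~~~~~~~~~~^^^^^^^^^^^^^^^^^^^^^^^^^^^^^^^^^^^^^^^
ValueError: need at least one array to concatenate
```

Run:
```python
from h import *
c=cap('wrist');d=cap('top')
u,v=proj(c,[.602,-.067,.008]).astype(int);print(u,v,cv2.cvtColor(c['pixels'],cv2.COLOR_RGB2HSV)[v,u-12:u+12:6])
charm(c,(int(u),int(v)),40,lo=(0,150,60),hi=(5,255,255))
print(blobs(d,(102,60,30),(130,255,255),.05,(190,180,305,225)),blobs(d,(0,0,50),(180,45,195),.044,(200,185,300,222)))
cv2.imwrite('pics/m15.png',cv2.resize(np.hstack([c['pixels'][140:250,230:410],d['pixels'][150:260,185:305]]),None,fx=2.6,fy=2.6,interpolation=cv2.INTER_CUBIC)[:,:,::-1])
```

```text
323 189 [[  0 168 215]
 [  4 163 210]
 [  0 176 207]
 [  2 165 188]]
cen [602.1 -67. ] rect 604.4 -66.0 28.0 28.1 66.2 far ang -47.6 prinaxis -66.8 along -14.1 16.7 across -15.6 13.8
[(98.5, [462.2, 229.9], [27.2, 25.3], 44.5, [257.5, 203.1])] [(271.5, [463.0, 183.3], [43.0, 41.8], -45.6, [279.3, 202.5]), (270.0, [464.3, 231.3], [43.1, 40.7], -0.3, [258.1, 202.9]), (268.5, [464.0, 278.8], [41.0, 40.7], 89.1, [237.2, 203.2]), (73.5, [463.6, 326.4], [43.1, 40.8], 0.2, [216.9, 203.6])]
```

View pics/m15.png

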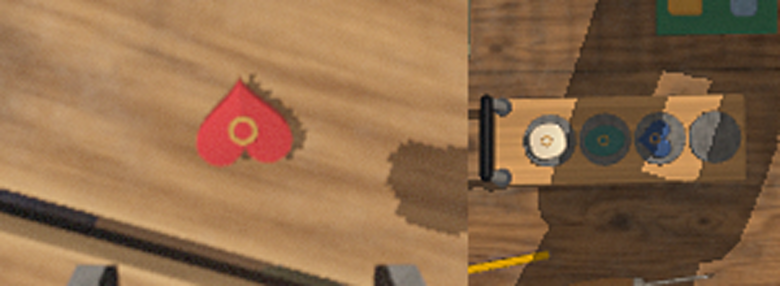

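The red heart lines up with the fingers, and white, teal and blue sit centred on pads 1 to 3. Now grasping and placing red on pad_4.

```bash
python3 -m pendant '[[[0,0,-0.8],[0,0,0],45],[[0,0,-1.5],[0,0,0],45],[[0,0,-2.1],[0,0,0],45],[[0,0,-2.25],[0,0,0],45],[[0,0,-2.25],[0,0,0],45],[[0,0,-2.25],[0,0,0],45],[[0,0,-2.25],[0,0,0],8],[[0,0,-2.25],[0,0,0],8],[[0,0,-2.25],[0,0,0],8],[[0,0,-2.25],[0,0,0],8],[[0,0,-2.25],[0,0,0],8]]'; python3 -m pendant '[[[0,0,0.4],[0,0,0],8],[[0,0,1.2],[0,0,0],8],[[0,0,2],[0,0,0],8],[[0,0,2.3],[0,0,0],8],[[-0.4,0.6,2.3],[0,0,-1],8],[[-0.8,1.2,2.3],[0,0,-2],8],[[-1.2,1.8,2.3],[0,0,-3],8],[[-1.6,2.4,2.3],[0,0,-4],8],[[-1.9,3,2.3],[0,0,-5],8],[[-2.2,3.6,2.3],[0,0,-6],8],[[-2.29,4.13,2.3],[0,0,-7],8],[[-2.29,4.13,2.3],[0,0,-8],8],[[-2.29,4.13,2.3],[0,0,-9],8],[[-2.29,4.13,2.3],[0,0,-10],8],[[-2.29,4.13,2.3],[0,0,-10.6],8],[[-2.29,4.13,2.3],[0,0,-10.6],8],[[-2.29,4.13,2.3],[0,0,-10.6],8]]'
python3 - <<'E'
from h import *
c=cap('wrist','w16.png');s=st()
B=(250,190,400,330)
print(blobs(c,(0,120,60),(6,255,255),s['tcp_pos'][2]+.044,B,100))
E
```

```text
t: 43.62
tcp_pos: [0.6033, -0.0676, -0.0314]
orientation: [[-0.958, -0.286, 0.002], [-0.286, 0.958, -0.001], [-0.002, -0.001, -1.0]]
contact_force: [-2.1, -0.0, 8.7]
grip_width: 0.0278
t: 45.75
tcp_pos: [0.465, 0.1803, 0.105]
orientation: [[-0.013, 1.0, -0.0], [1.0, 0.013, -0.0], [-0.0, -0.0, -1.0]]
contact_force: [0.5, -0.4, 0.5]
grip_width: 0.0272
{'t': 45.8, 'joints': [12.341, 2.24, 99.63, 0.003, 78.141, 11.598], 'tcp_pos': [0.465, 0.18, 0.105], 'contact_force': [0.076, -0.303, -0.301], 'grip_width': 0.028}
[(2517.0, [465.7, 183.9], [29.4, 28.4], 50.7, [321.9, 255.6])]
```

```bash
python3 -m pendant '[[[0,0,-0.7],[0,0,0],8],[[0,0,-1.2],[0,0,0],8],[[0,0,-1.45],[0,0,0],8],[[0,0,-1.52],[0,0,0],8],[[0,0,-1.54],[0,0,0],8],[[0,0,-1.54],[0,0,0],8]]'; python3 -m pendant '[[[0,0,0],[0,0,0],28],[[0,0,0],[0,0,0],45],[[0,0,0],[0,0,0],45],[[0,0,0],[0,0,0],45],[[0,0,0.7],[0,0,0],45],[[0,0,1.5],[0,0,0],45],[[0,0.8,2.2],[0,0,1],45],[[0,1.5,2.2],[0,0,2],45],[[0,2.2,2.2],[0,0,3],45],[[0,3.1,2.2],[0,0,4],45],[[0,3.1,2.2],[0,0,5],45],[[0,3.1,2.2],[0,0,6],45],[[0,3.1,2.2],[0,0,7],45],[[0,3.1,2.2],[0,0,8],45],[[0,3.1,2.2],[0,0,8.95],45],[[0,3.1,2.2],[0,0,8.95],45],[[0,3.1,2.2],[0,0,8.95],45]]'
python3 - <<'E'
from h import *
c=cap('wrist','w17.png');d=cap('top','t17.png');s=st()
print('bar top',blobs(d,(0,0,0),(180,120,60),.0955,(183,180,203,228)))
print('bar wr',blobs(c,(0,0,0),(180,255,45),.0955,(220,100,420,235),300))
print('tape',blobs(d,(22,180,180),(32,255,255),0,(300,165,440,235)))
for n,l,h in(('teal',(78,60,30),(98,255,255)),('blue',(102,60,30),(130,255,255)),('red',(0,120,40),(6,255,255)),('red2',(170,120,40),(180,255,255))): print(n,blobs(d,l,h,.05,(190,180,305,225)))
print(blobs(d,(0,0,50),(180,45,195),.044,(200,185,300,222)))
cv2.imwrite('pics/m17.png',np.hstack([cv2.resize(c['pixels'],(400,250)),cv2.resize(d['pixels'][165:240,185:305],(400,250),interpolation=cv2.INTER_CUBIC)])[:,:,::-1])
E
```

```text
t: 46.55
tcp_pos: [0.4656, 0.1805, 0.0135]
orientation: [[-0.011, 1.0, 0.001], [1.0, 0.011, 0.0], [0.0, 0.001, -1.0]]
contact_force: [0.9, -0.8, -0.5]
grip_width: 0.0279
t: 48.68
tcp_pos: [0.4651, 0.3663, 0.1446]
orientation: [[-1.0, 0.002, -0.0], [0.002, 1.0, -0.0], [0.0, -0.0, -1.0]]
contact_force: [-1.4, -0.1, 0.8]
grip_width: 0.0452
{'t': 48.775, 'joints': [30.777, 11.806, 84.197, -0.004, 84.003, -59.188], 'tcp_pos': [0.465, 0.366, 0.145], 'contact_force': [0.756, -0.514, -0.014], 'grip_width': 0.045}
bar top [(26.5, [463.0, 363.5], [24.0, 19.5], 89.1, [193.8, 200.8]), (22.5, [492.9, 367.7], [37.6, 11.9], 85.5, [191.9, 189.5])]
bar wr []
tape [(5266.5, [468.8, -37.8], [258.8, 115.1], -83.7, [375.3, 200.2])]
teal [(120.0, [462.4, 277.7], [31.5, 24.8], 90.0, [237.0, 203.6])]
blue [(101.0, [462.8, 230.5], [28.8, 25.3], 44.5, [257.4, 202.9])]
red []
red2 [(85.5, [461.5, 182.7], [27.1, 25.3], 44.4, [278.4, 202.5])]
[(274.0, [463.8, 183.2], [43.4, 42.6], -27.1, [279.2, 202.4]), (272.5, [464.3, 231.4], [43.1, 40.7], -0.3, [258.2, 202.8]), (271.5, [463.4, 278.3], [43.6, 41.3], 44.6, [237.2, 203.2]), (76.0, [463.6, 326.4], [43.1, 40.8], 0.2, [216.5, 203.6])]
```

View pics/m17.png

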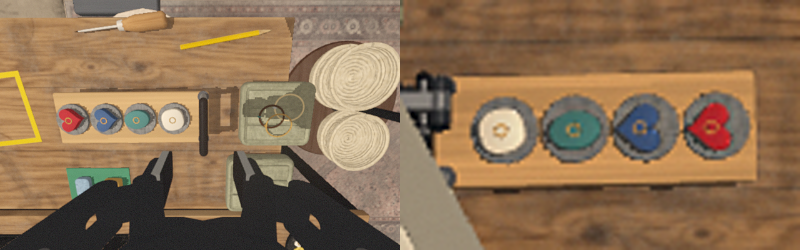

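All four charms lie flat within their pads. I'll refine the bar position from this wrist view.

Run:
```python
from h import *
c=cap('wrist')
h=cv2.cvtColor(c['pixels'],cv2.COLOR_RGB2HSV);print(h[197,300:350:4].tolist())
print(blobs(c,(0,0,0),(180,255,75),.0955,(305,130,350,262),200))
for v in(160,240):print([ray(c,u,v,.0955)[:2].round(4) for u in(318,334)])
```

```text
[[19, 31, 174], [15, 131, 138], [17, 110, 214], [17, 111, 213], [17, 113, 217], [11, 62, 58], [14, 59, 73], [175, 56, 59], [14, 117, 98], [15, 116, 112], [14, 121, 112], [14, 118, 110], [13, 112, 107]]
[(1091.5, [464.5, 369.0], [70.6, 9.8], -0.3, [325.1, 202.3])]
[array([0.4321, 0.3635]), array([0.4321, 0.3748])]
[array([0.4925, 0.3632]), array([0.4925, 0.3753])]
```

```bash
python3 -m pendant '[[[-0.02,0.03,-0.5],[0,0,0],40],[[-0.02,0.03,-1],[0,0,0],40],[[-0.02,0.03,-1.4],[0,0,0],40],[[-0.02,0.03,-1.7],[0,0,0],40],[[-0.02,0.03,-1.75],[0,0,0],40],[[-0.02,0.03,-1.75],[0,0,0],40],[[-0.02,0.03,-1.75],[0,0,0],40]]' 40; python3 -m pendant '[[[0,0,0],[0,0,0],16],[[0,0,0],[0,0,0],14],[[0,0,0],[0,0,0],12],[[0,0,0],[0,0,0],8],[[0,0,0],[0,0,0],4],[[0,0,0],[0,0,0],4],[[0,0,0],[0,0,0],4]]'
python3 - <<'E'
from h import *
d=cap('top','t18.png');s=st();print(s['moment'])
print(blobs(d,(0,0,50),(180,45,195),.044,(200,185,300,222)))
for n,l,h in(('teal',(78,60,30),(98,255,255)),('blue',(102,60,30),(130,255,255)),('red2',(170,120,40),(180,255,255))): print(n,blobs(d,l,h,.05,(190,180,305,225)))
E
```

```text
t: 49.7
tcp_pos: [0.4644, 0.3685, 0.0407]
orientation: [[-1.0, -0.002, 0.001], [-0.002, 1.0, 0.001], [-0.001, 0.001, -1.0]]
contact_force: [0.4, -0.5, 0.8]
grip_width: 0.0399
t: 50.58
tcp_pos: [0.464, 0.3682, 0.0398]
orientation: [[-1.0, -0.002, 0.0], [-0.002, 1.0, 0.0], [-0.0, 0.0, -1.0]]
contact_force: [0.1, 0.3, 2.8]
grip_width: 0.0097
{'t': 50.625, 'joints': [30.992, 16.131, 91.506, -0.005, 72.356, -59.129], 'tcp_pos': [0.464, 0.368, 0.04], 'contact_force': [-0.293, -0.521, 4.3], 'grip_width': 0.009}
[-0.0068715  -0.01011725 -0.01374176]
[(271.0, [463.2, 232.5], [43.1, 40.7], 89.1, [257.7, 203.0]), (271.0, [463.6, 183.9], [43.0, 40.7], -0.5, [279.0, 202.5]), (269.0, [463.5, 279.5], [43.5, 42.1], 13.2, [236.5, 203.4]), (110.5, [467.7, 332.7], [55.1, 42.8], 44.6, [213.6, 203.1])]
teal [(120.0, [461.3, 278.9], [30.0, 27.3], -45.5, [236.5, 203.8])]
blue [(100.0, [462.8, 231.6], [27.2, 26.9], 44.5, [256.5, 202.8])]
red2 [(82.5, [461.5, 183.8], [25.6, 23.7], 44.4, [277.9, 203.3])]
```

The handle is pinched at 9.7 mm. Pushing straight ahead 80 mm, slowly.

```bash
python3 -m pendant '[[[0,-0.02,0],[0,0,0],4],[[0,-0.07,0],[0,0,0],4],[[0,-0.14,0],[0,0,0],4],[[0,-0.22,0],[0,0,0],4],[[0,-0.3,0],[0,0,0],4],[[0,-0.38,0],[0,0,0],4],[[0,-0.46,0],[0,0,0],4],[[0,-0.54,0],[0,0,0],4],[[0,-0.62,0],[0,0,0],4],[[0,-0.7,0],[0,0,0],4],[[0,-0.78,0],[0,0,0],4],[[0,-0.86,0],[0,0,0],4],[[0,-0.94,0],[0,0,0],4],[[0,-1.02,0],[0,0,0],4],[[0,-1.1,0],[0,0,0],4],[[0,-1.18,0],[0,0,0],4],[[0,-1.26,0],[0,0,0],4],[[0,-1.33,0],[0,0,0],4],[[0,-1.33,0],[0,0,0],4]]'
python3 - <<'E'
from h import *
d=cap('top','t19.png');s=st()
print(blobs(d,(0,0,50),(180,45,195),.044,(225,185,340,222)))
for n,l,h in(('teal',(78,60,30),(98,255,255)),('blue',(102,60,30),(130,255,255)),('red2',(170,120,40),(180,255,255))): print(n,blobs(d,l,h,.05,(225,180,340,225)))
sc=cap('scene','s19.png');print(proj(sc,[.49,.2,.02]))
E
```

```text
t: 53.0
tcp_pos: [0.464, 0.2879, 0.0397]
orientation: [[-1.0, -0.002, 0.0], [-0.002, 1.0, -0.0], [-0.0, -0.0, -1.0]]
contact_force: [1.0, -1.4, 4.8]
grip_width: 0.0092
{'t': 53.05, 'joints': [23.762, 11.003, 97.913, -0.021, 71.082, -66.338], 'tcp_pos': [0.464, 0.288, 0.04], 'contact_force': [0.838, -1.133, 4.75], 'grip_width': 0.009}
[(272.5, [463.6, 151.7], [43.3, 41.4], 44.2, [293.2, 202.3]), (272.5, [463.8, 199.7], [43.0, 40.7], -0.4, [272.1, 202.8]), (268.0, [463.4, 103.7], [42.9, 40.7], 89.1, [314.4, 202.0]), (48.5, [463.4, 237.0], [40.9, 20.4], -0.1, [256.0, 203.2]), (22.5, [470.0, 252.7], [25.8, 10.7], 18.3, [248.3, 199.8])]
teal [(114.5, [462.3, 199.0], [31.5, 22.5], 89.1, [272.2, 203.2])]
blue [(97.0, [462.7, 155.2], [29.3, 24.7], -0.6, [292.6, 202.7])]
red2 [(82.5, [462.3, 103.4], [25.3, 24.7], 49.3, [313.6, 202.5])]
[274.85203554 214.16168668]
```

Rolled 80 mm straight with heading unchanged at 0°, so the castors should trail. Computing the steering path for the rear axle.

Run:
```python
import numpy as np
th=np.radians(6.5);d=lambda t:np.array([np.sin(t),-np.cos(t)])
H0=np.array([464,287.9]);A0=H0+17*d(0)
C=np.array([469.8,-38.8])+2*np.array([np.cos(th),np.sin(th)])
Af=C-85*d(th);Am=Af-66*d(th);S=A0[1]-Am[1];dx=Am[0]-A0[0]
Cc=S*np.tan(th)-2*dx;B=dx-Cc
print(A0,Am,Af,S,dx,'final H',C-102*d(th))
ss=np.concatenate([np.linspace(0,S,37)])
def out(A,t):
    H=A-17*d(t)-H0;return H[0]/60,H[1]/60,np.degrees(t)/10
for i,s in enumerate(ss):
    u=s/S;t=np.arctan((2*B*u+3*Cc*u*u)/S)
    print(i,'%.3f %.3f | %.3f'%out(np.array([A0[0]+B*u*u+Cc*u**3,A0[1]-s]),t))
for k in range(1,15):print('f',k,'%.3f %.3f | %.3f'%out(Am+d(th)*66*k/14,th))
```

```text
[464.  270.9] [454.69345843 111.45575663] [462.16487054  45.88001416] 159.44424336529946 -9.306541567600732 final H [460.24041591  62.77073571]
0 0.000 0.000 | 0.000
1 0.004 -0.074 | -0.089
2 0.006 -0.148 | -0.172
3 0.007 -0.222 | -0.248
4 0.007 -0.296 | -0.319
5 0.006 -0.370 | -0.383
6 0.003 -0.444 | -0.441
7 -0.000 -0.518 | -0.493
8 -0.005 -0.592 | -0.539
9 -0.010 -0.666 | -0.578
10 -0.016 -0.740 | -0.612
11 -0.023 -0.814 | -0.639
12 -0.030 -0.888 | -0.661
13 -0.038 -0.962 | -0.676
14 -0.046 -1.035 | -0.685
15 -0.055 -1.109 | -0.688
16 -0.064 -1.183 | -0.686
17 -0.073 -1.257 | -0.677
18 -0.083 -1.331 | -0.662
19 -0.092 -1.404 | -0.641
20 -0.102 -1.478 | -0.614
21 -0.111 -1.552 | -0.581
22 -0.120 -1.625 | -0.542
23 -0.129 -1.699 | -0.496
24 -0.138 -1.772 | -0.445
25 -0.146 -1.846 | -0.387
26 -0.154 -1.920 | -0.324
27 -0.161 -1.993 | -0.254
28 -0.167 -2.067 | -0.178
29 -0.173 -2.141 | -0.095
30 -0.178 -2.215 | -0.007
31 -0.182 -2.288 | 0.088
32 -0.186 -2.362 | 0.189
33 -0.188 -2.436 | 0.295
34 -0.189 -2.510 | 0.408
35 -0.189 -2.585 | 0.526
36 -0.187 -2.659 | 0.650
f 1 -0.178 -2.737 | 0.650
f 2 -0.169 -2.815 | 0.650
f 3 -0.160 -2.893 | 0.650
f 4 -0.152 -2.971 | 0.650
f 5 -0.143 -3.050 | 0.650
f 6 -0.134 -3.128 | 0.650
f 7 -0.125 -3.206 | 0.650
f 8 -0.116 -3.284 | 0.650
f 9 -0.107 -3.362 | 0.650
f 10 -0.098 -3.440 | 0.650
f 11 -0.089 -3.518 | 0.650
f 12 -0.080 -3.596 | 0.650
f 13 -0.072 -3.674 | 0.650
f 14 -0.063 -3.752 | 0.650
```

```bash
python3 -m pendant '[[[0.004,-0.074,0],[0,0,-0.09],4],[[0.006,-0.148,0],[0,0,-0.17],4],[[0.007,-0.222,0],[0,0,-0.25],4],[[0.007,-0.296,0],[0,0,-0.32],4],[[0.006,-0.37,0],[0,0,-0.38],4],[[0.003,-0.444,0],[0,0,-0.44],4],[[0,-0.518,0],[0,0,-0.49],4],[[-0.005,-0.592,0],[0,0,-0.54],4],[[-0.01,-0.666,0],[0,0,-0.58],4],[[-0.016,-0.74,0],[0,0,-0.61],4],[[-0.023,-0.814,0],[0,0,-0.64],4],[[-0.03,-0.888,0],[0,0,-0.66],4],[[-0.038,-0.962,0],[0,0,-0.68],4],[[-0.046,-1.035,0],[0,0,-0.69],4],[[-0.055,-1.109,0],[0,0,-0.69],4],[[-0.064,-1.183,0],[0,0,-0.69],4],[[-0.073,-1.257,0],[0,0,-0.68],4],[[-0.083,-1.331,0],[0,0,-0.66],4]]'
python3 - <<'E'
from h import *
d=cap('top','t20.png');s=st();print(np.round(s['orientation'],3)[:,1])
print(blobs(d,(0,0,50),(180,45,195),.044,(255,185,385,232)))
for n,l,h in(('teal',(78,60,30),(98,255,255)),('blue',(102,60,30),(130,255,255)),('red2',(170,120,40),(180,255,255))): print(n,blobs(d,l,h,.05,(255,180,385,232)))
E
```

```text
t: 55.35
tcp_pos: [0.459, 0.2083, 0.0397]
orientation: [[-0.994, 0.113, 0.0], [0.113, 0.994, -0.0], [-0.0, -0.0, -1.0]]
contact_force: [2.1, 0.8, 5.1]
grip_width: 0.0091
{'t': 55.4, 'joints': [15.615, 6.187, 103.493, -0.022, 70.308, -67.912], 'tcp_pos': [0.459, 0.208, 0.04], 'contact_force': [3.605, -2.109, 4.448], 'grip_width': 0.009}
[ 0.113  0.994 -0.   ]
[(274.0, [437.4, 25.3], [42.8, 40.5], 89.1, [349.4, 213.0]), (270.0, [447.9, 120.8], [40.6, 40.6], 89.1, [306.9, 208.7]), (267.5, [442.6, 72.5], [42.8, 40.5], 89.1, [328.2, 211.1])]
teal [(120.0, [446.4, 119.4], [31.1, 25.1], -64.3, [307.5, 209.5])]
blue [(95.0, [441.7, 72.1], [26.7, 26.4], -51.1, [327.7, 211.2])]
red2 [(52.0, [435.4, 25.0], [25.4, 23.7], -46.0, [348.4, 213.6])]
```

On track: pad heading −6.3° against −6.5° commanded. Continuing the left turn.

```bash
python3 -m pendant '[[[-0.009,-0.073,0],[0,0,0.02],4],[[-0.019,-0.147,0],[0,0,0.05],4],[[-0.028,-0.221,0],[0,0,0.08],4],[[-0.037,-0.294,0],[0,0,0.12],4],[[-0.046,-0.368,0],[0,0,0.17],4],[[-0.055,-0.441,0],[0,0,0.22],4],[[-0.063,-0.515,0],[0,0,0.28],4],[[-0.071,-0.589,0],[0,0,0.34],4],[[-0.078,-0.662,0],[0,0,0.41],4],[[-0.084,-0.736,0],[0,0,0.48],4],[[-0.09,-0.81,0],[0,0,0.57],4],[[-0.095,-0.884,0],[0,0,0.66],4],[[-0.099,-0.957,0],[0,0,0.75],4],[[-0.103,-1.031,0],[0,0,0.85],4],[[-0.105,-1.105,0],[0,0,0.96],4],[[-0.106,-1.179,0],[0,0,1.07],4],[[-0.106,-1.254,0],[0,0,1.19],4],[[-0.104,-1.328,0],[0,0,1.31],4]]'
python3 - <<'E'
from h import *
d=cap('top','t21.png');s=st();print(np.round(s['orientation'],3)[:,1])
print(blobs(d,(0,0,50),(180,45,195),.044,(285,185,435,232)))
for n,l,h in(('teal',(78,60,30),(98,255,255)),('blue',(102,60,30),(130,255,255)),('red2',(170,120,40),(180,255,255))): print(n,blobs(d,l,h,.05,(285,180,435,232)))
E
```

```text
t: 57.65
tcp_pos: [0.4524, 0.1287, 0.0397]
orientation: [[-0.993, -0.116, -0.0], [-0.116, 0.993, 0.0], [0.0, 0.0, -1.0]]
contact_force: [0.1, 0.6, 6.5]
grip_width: 0.0093
{'t': 57.7, 'joints': [6.434, 2.277, 107.721, -0.013, 70.03, -90.297], 'tcp_pos': [0.452, 0.128, 0.04], 'contact_force': [-0.001, -0.234, 6.442], 'grip_width': 0.009}
[-0.117  0.993 -0.   ]
[(273.0, [467.3, -5.7], [43.0, 40.6], -1.2, [363.0, 199.7]), (268.0, [472.2, -53.2], [40.7, 40.7], -0.9, [384.0, 197.0]), (29.5, [459.2, 29.2], [41.2, 16.2], -7.4, [347.8, 203.2])]
teal [(27.5, [459.1, 29.2], [22.9, 10.3], -8.2, [347.2, 202.7])]
blue [(95.0, [466.5, -7.3], [27.0, 26.4], -38.0, [362.9, 199.8])]
red2 [(52.5, [470.4, -54.9], [26.2, 25.9], -38.0, [384.0, 197.6])]
```

```bash
python3 -m pendant '[[[0.009,-0.08,0],[0,0,0],4],[[0.018,-0.16,0],[0,0,0],4],[[0.028,-0.24,0],[0,0,0],4],[[0.037,-0.32,0],[0,0,0],4],[[0.046,-0.4,0],[0,0,0],4],[[0.055,-0.48,0],[0,0,0],4],[[0.065,-0.56,0],[0,0,0],4],[[0.074,-0.64,0],[0,0,0],4],[[0.083,-0.72,0],[0,0,0],4],[[0.092,-0.8,0],[0,0,0],4],[[0.101,-0.88,0],[0,0,0],4],[[0.111,-0.96,0],[0,0,0],4],[[0.12,-1.04,0],[0,0,0],4],[[0.126,-1.09,0],[0,0,0],4],[[0.13,-1.12,0],[0,0,0],4],[[0.13,-1.126,0],[0,0,0],4],[[0.13,-1.126,0],[0,0,0],4]]'
python3 - <<'E'
from h import *
d=cap('top','t22.png');c=cap('wrist','w22.png');sc=cap('scene','s22.png');s=st();print(np.round(s['orientation'],3)[:,1])
print(blobs(d,(0,0,50),(180,45,195),.044,(300,180,440,232)))
print('tape',blobs(d,(22,180,180),(32,255,255),0,(300,165,440,235)))
cv2.imwrite('pics/m22.png',np.vstack([cv2.resize(d['pixels'][160:245,300:450],(600,340),interpolation=cv2.INTER_CUBIC),cv2.resize(sc['pixels'][205:295,270:420],(600,360)[:2],interpolation=cv2.INTER_CUBIC)])[:600,:,::-1])
E
```

```text
t: 59.82
tcp_pos: [0.4602, 0.0612, 0.0397]
orientation: [[-0.993, -0.115, -0.0], [-0.115, 0.993, -0.0], [0.0, -0.0, -1.0]]
contact_force: [-0.4, 0.1, 6.4]
grip_width: 0.0092
{'t': 59.975, 'joints': [-1.947, 1.56, 108.465, -0.008, 70.001, -98.575], 'tcp_pos': [0.46, 0.061, 0.04], 'contact_force': [0.218, -0.385, 6.374], 'grip_width': 0.009}
[-0.115  0.993 -0.   ]
[(271.5, [481.2, -121.0], [43.1, 40.5], -1.7, [413.8, 192.8]), (72.5, [474.5, -79.7], [43.5, 28.8], -5.9, [395.7, 196.0])]
tape [(261.0, [476.9, -110.6], [115.2, 112.0], 6.2, [415.0, 196.8]), (93.5, [406.9, 38.1], [95.6, 18.6], 89.1, [341.7, 227.0])]
```

View pics/m22.png

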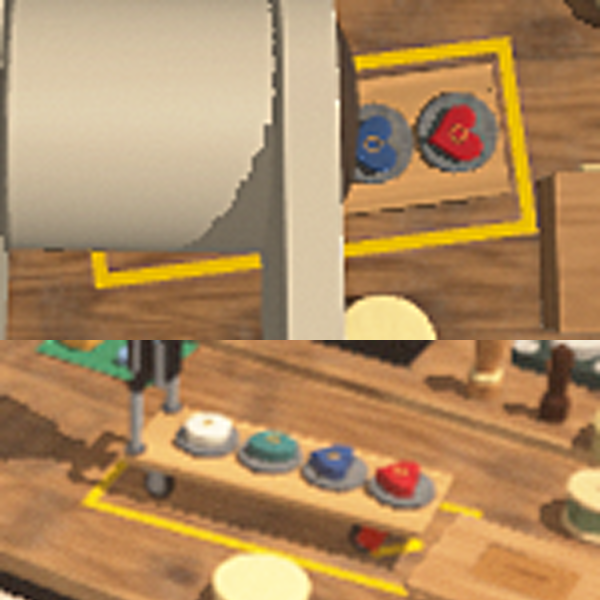

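The trolley is in the bay with charms on, clear of the tape all round; the visible castor fork (370,537) points back. Releasing and backing off.

```bash
python3 -m pendant '[[[0,0,0],[0,0,0],10],[[0,0,0],[0,0,0],12],[[0,0,0],[0,0,0],14],[[0,0,0],[0,0,0],18],[[0,0,0],[0,0,0],24],[[0,0,0],[0,0,0],34],[[0,0,0],[0,0,0],40],[[0,0,0],[0,0,0],40],[[0,0,0.4],[0,0,0],40],[[0,0,1.2],[0,0,0],40],[[0,0,2],[0,0,0],40],[[-0.3,1,2.5],[0,0,0],40],[[-0.6,2,3],[0,0,0],40],[[-1,3,3],[0,0,0],40],[[-1,4,3],[0,0,0],40],[[-1,5,3],[0,0,0],40],[[-1,5,3],[0,0,0],40],[[-1,5,3],[0,0,0],40]]'
python3 - <<'E'
from h import *
d=cap('top','t23.png');sc=cap('scene','s23.png');st()
print(blobs(d,(0,0,50),(180,45,195),.044,(300,180,440,232)))
print('tape',blobs(d,(22,180,180),(32,255,255),0,(300,165,440,235)))
for n,l,h in(('teal',(78,60,30),(98,255,255)),('blue',(102,60,30),(130,255,255)),('red2',(170,120,40),(180,255,255))): print(n,blobs(d,l,h,.05,(300,180,440,232)))
print('wax',blobs(d,(17,110,120),(25,240,255),.02,(250,120,310,170)),'chalk',blobs(d,(90,25,60),(120,255,255),.011,(250,120,310,170)),'mat',blobs(d,(60,80,40),(85,255,255),.002,(250,120,310,170)))
cv2.imwrite('pics/m23.png',np.vstack([cv2.resize(d['pixels'][125:245,240:450],(600,343),interpolation=cv2.INTER_CUBIC),cv2.resize(sc['pixels'][225:289,270:420],(600,256),interpolation=cv2.INTER_CUBIC)])[:,:,::-1])
E
```

```text
t: 62.22
tcp_pos: [0.4003, 0.3613, 0.2193]
orientation: [[-0.993, -0.116, -0.001], [-0.116, 0.993, -0.001], [0.001, -0.001, -1.0]]
contact_force: [-0.1, -0.5, -0.2]
grip_width: 0.04
{'t': 62.325, 'joints': [33.773, 3.852, 84.524, -0.021, 91.636, -62.797], 'tcp_pos': [0.401, 0.36, 0.22], 'contact_force': [0.082, 0.352, -0.662], 'grip_width': 0.04}
[(278.0, [481.1, -120.6], [42.7, 42.2], -64.5, [413.9, 192.6]), (275.0, [475.3, -73.5], [43.5, 42.3], -64.4, [392.9, 195.5]), (273.0, [469.8, -25.5], [43.3, 41.3], -46.1, [371.9, 198.3]), (269.5, [464.4, 22.5], [42.8, 40.7], 89.1, [350.8, 201.2])]
tape [(549.5, [468.8, -37.7], [258.7, 115.1], -83.6, [381.5, 199.5])]
teal [(120.5, [468.7, -27.8], [31.4, 24.7], 89.1, [372.8, 198.6])]
blue [(85.0, [474.5, -74.5], [27.1, 26.8], -38.1, [392.8, 195.5])]
red2 [(90.0, [480.1, -121.4], [26.3, 25.6], 57.6, [413.7, 192.9])]
wax [(207.0, [600.0, 211.1], [42.8, 28.1], -0.3, [268.1, 145.0])] chalk [(161.0, [597.2, 159.3], [45.2, 21.2], -0.6, [290.5, 146.0])] mat [(1429.5, [599.9, 183.6], [106.7, 79.1], 89.8, [280.3, 146.1])]
```

View pics/m23.png

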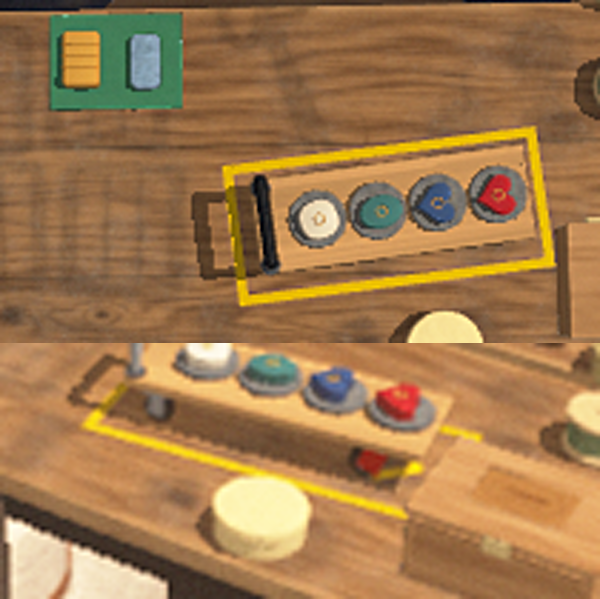

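```bash
python3 -c "
from plant import ctrl
print(ctrl.job_done())"
```

```text
the job is handed in; nothing more can be done
None
```

The job is handed in, at about 62 s on the robot's clock out of 210. The beeswax and chalk lie flat, side by side and wholly on the mat. The four charms present (white, teal, blue, red; brown was absent) each sit flat within their own platform.

**Trolley:** I pushed it 80 mm straight ahead by its handle, then steered it through an S-curve with a 68 mm straight run at the end. The last top view, after release, shows:
- It is inside the tape on all sides, facing the arrow's way.
- It is about 2.5 mm off the bay's centre line and about 0.3° off square.
- The tin and the spool were never touched.

**What disagreed or is less certain:**
- **Tool length:** the real fingertips were about 37 mm short of the stated TCP. My first grasps on the wax closed on air, and one touch on the bare table (about 21 N) gave the correction.
- **Camera bias:** the top and wrist cameras differed by about 3 mm in x, so I used a value between them.
- **Trolley nudge:** it shifted by about 1 mm while I placed charms and gripped the handle, before the push.
- **Castors:** I inferred that they trail straight from the straight distances rolled. I saw one fork pointing back in the scene view but did not measure it, and I took no castor picture between the straight push and the steering.
- **Picture budget:** I viewed 17, three over the 14.

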